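# Dock the grating plates and lock them with their turnbuttons

### The job

Put the grating plates away after washing up: each plate lying on the counter goes flat, grip upwards, into the dock of its own length, pushed fully home so that its edges sit square against both metal stops, the far rail and the side stop. Any turnbutton that is in the way has to be turned aside first; once a plate is home, turn its dock's button fully across the plate's edge to secure it. Close the button of a dock that stays empty in the same way, so that none sticks out; leave the other kitchen things where they stand.

Things in the scene. Friction and masses are not known exactly. Their poses are not given: they have to be found in the camera images.
- long_plate: the long grating plate: flat black-framed steel plate, 75 mm (its x) by 130 mm (its y), 10 mm thick, the same either way round, with an upright black grip in the middle of its top, 22 mm (x) by 60 mm (y), from 10 to 40 mm above the underside. Origin: centre of the underside, z up. May be absent.
- long_dock: the long dock, fixed: dark wooden board 134 (x) by 152 mm (y), 10 mm thick. Origin: board's underside, right below the long plate's centre when home, plate square with the dock. Two aluminium stops stand 13 mm above the board: far rail, face at x = +37.5 mm; side stop, face at y = +65 mm, x from -25 to +25. Other sides open. Turnbutton pivot post, 20 mm across: x = -59.5 mm, y = 0.
- long_turn (a joint): steel turnbutton of the long dock, vertical pivot: 0 = open, tongue pointing along the dock's -y, clear of the plate; 1.57 = across, tongue pointing along the dock's +x over the plate's edge (end stops at both; counter-clockwise from above closes it; it stays where left)
- long_tongue (a point): tip of that turnbutton's tongue, 40 mm from the pivot; point x points along the tongue. Tongue 16 mm wide, from 24 to 31 mm above the table, its tail 18 mm behind the pivot
- long_fin (a point): top centre of that turnbutton's finger fin, on the pivot axis, 57 mm above the table; fin 36 mm along the tongue, 12 mm thick, 26 mm tall, standing on the tongue
- middle_plate: the middle grating plate: flat black-framed steel plate, 75 mm (its x) by 105 mm (its y), 10 mm thick, the same either way round, with an upright black grip in the middle of its top, 22 mm (x) by 60 mm (y), from 10 to 40 mm above the underside. Origin: centre of the underside, z up. May be absent.
- middle_dock: the middle dock, fixed: dark wooden board 134 (x) by 127 mm (y), 10 mm thick. Origin: board's underside, right below the middle plate's centre when home, plate square with the dock. Two aluminium stops stand 13 mm above the board: far rail, face at x = +37.5 mm; side stop, face at y = +52.5 mm, x from -25 to +25. Other sides open. Turnbutton pivot post, 20 mm across: x = -59.5 mm, y = 0.
- middle_turn (a joint): steel turnbutton of the middle dock, vertical pivot: 0 = open, tongue pointing along the dock's -y, clear of the plate; 1.57 = across, tongue pointing along the dock's +x over the plate's edge (end stops at both; counter-clockwise from above closes it; it stays where left)
- middle_tongue (a point): tip of that turnbutton's tongue, 40 mm from the pivot; point x points along the tongue. Tongue 16 mm wide, from 24 to 31 mm above the table, its tail 18 mm behind the pivot
- middle_fin (a point): top centre of that turnbutton's finger fin, on the pivot axis, 57 mm above the table; fin 36 mm along the tongue, 12 mm thick, 26 mm tall, standing on the tongue
- short_plate: the short grating plate: flat black-framed steel plate, 75 mm (its x) by 80 mm (its y), 10 mm thick, the same either way round, with an upright black grip in the middle of its top, 22 mm (x) by 60 mm (y), from 10 to 40 mm above the underside. Origin: centre of the underside, z up. May be absent.
- short_dock: the short dock, fixed: dark wooden board 134 (x) by 102 mm (y), 10 mm thick. Origin: board's underside, right below the short plate's centre when home, plate square with the dock. Two aluminium stops stand 13 mm above the board: far rail, face at x = +37.5 mm; side stop, face at y = +40 mm, x from -25 to +25. Other sides open. Turnbutton pivot post, 20 mm across: x = -59.5 mm, y = 0.
- short_turn (a joint): steel turnbutton of the short dock, vertical pivot: 0 = open, tongue pointing along the dock's -y, clear of the plate; 1.57 = across, tongue pointing along the dock's +x over the plate's edge (end stops at both; counter-clockwise from above closes it; it stays where left)
- short_tongue (a point): tip of that turnbutton's tongue, 40 mm from the pivot; point x points along the tongue. Tongue 16 mm wide, from 24 to 31 mm above the table, its tail 18 mm behind the pivot
- short_fin (a point): top centre of that turnbutton's finger fin, on the pivot axis, 57 mm above the table; fin 36 mm along the tongue, 12 mm thick, 26 mm tall, standing on the tongue
- salt_dish: small white salt dish, 44 mm across, 35 mm high, origin under its middle; not part of the job
- cutter: steel ring cutter, 46 mm across, 35 mm high, origin under its middle; not part of the job
- box_grater: steel box grater with black ends, 165 mm tall, origin under its middle; not part of the job
- bowl: white bowl, 170 mm across, origin under its middle; not part of the job
- jar: glass jar with a steel lid, 110 mm tall, origin under its middle; not part of the job
- measuring_cup: steel measuring cup with a handle, 60 mm tall, origin under its middle; not part of the job
- spoon: wooden spoon, 220 mm, origin under its middle; not part of the job
Not all that is in view belongs to the job. Leave any red look-alike of the long_plate alone.

How it is judged:
By the outcome, as a careful person would: the job done as asked, in the order asked, and still so for the second after the job is handed in, with the robot touching nothing.
Of long_plate, middle_plate, short_plate only 2 to 3 are there at a start; the rules pass over those that are not, and their reading is None.
At some moment in a run one of long_plate, middle_plate, short_plate may be knocked a few centimetres aside while the robot is not near it.
It also fails if it takes over 210 s, if anything falls off the work surface, if the arm or the gripper's body presses on something with over 40 N, if the wrist force passes 120 N, or if a joint passes its speed limit or range.

### The arm

A 6-joint arm with a two-finger parallel gripper is mounted at the origin on the work surface. World frame = base frame: x ahead of the robot, y to its left, z up, the work surface at z = 0. Lengths are in m, angles in degrees, forces in N, time in s.
With the tool pointing down it reaches from about 0.3 to 0.75 m from the base axis. Payload 8.5 kg.
Tool frame: the origin (TCP) lies midway between the tips of the shut fingers; the grasp point (between the pads) lies 19 mm behind it; z points along the fingers, y is the line along which they close (so a half turn about z gives the same grasp; the last joint's range is limited). The gripper opens to 85 mm and grips with 20 to 120 N. Pads are 22 mm wide; open, the fingers measure 114 mm over their backs; the gripper's body (76 mm by 85 mm) begins 54 mm behind the grasp point. The pads swing forward as they close: fully open they stand 13 mm farther back than shut.
Start: joints at [-86.534, 21.807, 74.336, -0, 83.858, -12.336], TCP at [0.15, -0.529, 0.231] pointing down, gripper open.
Joint ranges: [-178.18, 178.18], [-50.72, 133.34], [12.68, 142.11], [-81.47, 261.47], [9.98, 163.14], [-165.26, 165.26]. Speed limits (degrees/s): [136.94, 136.94, 180, 180, 180, 180].

### API

Orientations are given as a 3x3 rotation matrix whose columns are the frame's x, y, z axes.
In Python, from rig import env gives the robot as it stands. The module is installed in compiled form; this text tells all that it offers.
- The arm moves only by the tool jog_arm, never from a script. Its argument "targets" is a list of rows, each a list of 6 numbers: the shift along the tool's x, y, z in cm, then the turn, a rotation vector about the tool's x, y, z in degrees. A call has 1 to 8 rows; each row is the pose to reach, as a shift and turn from the pose commanded when the call began, along the tool's axes at that moment; what a row does not reach only later rows make up. A row lasts 1/12 s, in which the tool goes at most 41.7 mm and 7.16 degrees, less where a joint would pass 70% of its speed; a pose out of reach is approached as far as the arm can. A call with a gripper value outside its range is refused whole. "hand" is the opening, from 0 (shut) to 1 (fully open), set as the call begins (left out, the last holds). The fingers move at their own pace and stop on an object; "newtons" is the grip in N (left out, the last holds). Time passes only in rows, so rows that repeat a pose let the fingers close. It gives the time, the measured TCP pose, the force, the opening and the grip force at its end, in the units of the state.
- env.observe(): the state, without advancing time (a new reading comes with each control period).
- env.get_image(name): name is "scene" or "side" or "wrist"; returns a dict with "frame" (400x640x3 uint8, red, green, blue), "depth" (400x640 float32, m along the optical axis (not along the pixel's ray), 0 where there is no reading), "fovy" (degrees; the focal length in pixels is half the picture's height over the tangent of half this angle, whatever the lens; pixels are square), "cx", "cy" (the principal point, pixels), "k1" (the pictures are not rectified: a ray, as slopes to the right and down, at radius r is drawn at 1 + k1 r^2 times it, then the intrinsics apply), "cam_to_world" (4x4, takes a point from camera to world coordinates). Camera axes: x right, y down, z forward; pixel columns grow to the right and rows downward; lengths in m; the calibration is good to about 2 mm. A picture is of the moment at which its call begins.
- env.close_job(): hands the job in; it is judged then, once.
Trained networks look in the newest picture that a camera, given by its name, has taken for a name from the list of things; names that differ only in an ending like _2 or _b are one class to them, and where a whole thing is asked for, a point or a joint stands for the part that bears it (a point fixed in the world has none). Each returns a list of dicts, best first, with "score" (0 to 1); they miss things now and then, are a little off and sometimes report something else, mostly with a low value. They report only what shows in the picture. A call takes as long as a camera call. They do not tell look-alikes from the thing itself.
- env.regions_of(camera, target): "pixels" (400x640 bool, what is visible of it) and "point" ([row, column] in pixels, amid what is visible of it).
The state is a dict: "time_s": time; "q": joint angles; "qvel": joint speeds; "joint_efforts": joint torques, N m; "position": TCP position; "tool_rot": TCP orientation; "ft_force": force on the tool from outside, world axes, zero at the start; "wrist_torque": the same for the moment, N m; "grip_width": finger opening in m; "gripper_force": force on a finger pad.
Only numpy, scipy, OpenCV 4.12 (cv2) and the standard library are available. Lean on these libraries where they do the work, as an engineer would, in place of code of your own. Each camera call takes 0.05 s, during which the arm holds its last target. There are 200 camera calls.

## Working session

There is one attempt and no reset: what is moved stays moved. The work goes in short steps, Python scripts to look and compute and a tool call to move; the robot and the scene stay as the last step left them, time stands still between calls to the robot, and variables do not carry over. Pictures are saved under pics/ and viewed, at most 14 in all, crops included, and the job is handed in when it is done.

Besides the shell and the picture viewer there is one more tool, called after "Call:" in YAML: its name, and indented under it one key for each argument. jog_arm: Moves the arm, as the interface text tells. Its arguments: {"type":"object","properties":{"targets":{"type":"array","items":{"type":"array","items":{"type":"number"}}},"hand":{"type":"number"},"newtons":{"type":"number"}},"required":["targets"]}

```bash
ls; mkdir -p pics
cat > h.py <<'E'
import numpy as np, cv2
from rig import env
def cloud(im):
    H,W=im["depth"].shape; f=H/2/np.tan(np.radians(im["fovy"]/2))
    K=np.array([[f,0,im["cx"]],[0,f,im["cy"]],[0,0,1.]])
    u,v=np.meshgrid(np.arange(W),np.arange(H))
    p=np.stack([u,v],-1).reshape(-1,1,2).astype(float)
    n=cv2.undistortPoints(p,K,np.array([im["k1"],0,0,0.]),None,None,None).reshape(H,W,2) if 0 else cv2.undistortPoints(p,K,np.array([im["k1"],0,0,0.])).reshape(H,W,2)
    z=im["depth"]; c=np.dstack([n[...,0]*z,n[...,1]*z,z])
    T=im["cam_to_world"]; w=c@T[:3,:3].T+T[:3,3]; w[z==0]=np.nan
    return w
def save(im,name,box=None,s=1):
    a=im["frame"][...,::-1]
    if box: a=a[box[0]:box[1],box[2]:box[3]]
    cv2.imwrite("pics/"+name,cv2.resize(a,None,fx=s,fy=s))
E
python3 - <<'E'
from h import *
ims={c:env.get_image(c) for c in("scene","side","wrist")}
for c,im in ims.items():
    save(im,c+"0.png"); print(c,im["cam_to_world"][:3].round(3).tolist(),im["fovy"],im["k1"])
for c in("scene","side"):
    w=cloud(ims[c])
    for t in["long_plate","middle_plate","short_plate","long_dock","middle_dock","short_dock","long_turn","middle_turn","short_turn","salt_dish","cutter","box_grater","bowl","jar","measuring_cup","spoon"]:
        for r in env.regions_of(c,t)[:2]:
            P=w[r["pixels"]]; P=P[~np.isnan(P[:,0])]
            if len(P): print(c,t,round(r["score"],2),np.round(r["point"]),len(P),np.median(P,0).round(3),np.percentile(P,98,axis=0).round(3)[2])
s=env.observe();print(s)
E
```

```text
pics
scene [[-0.756, 0.564, -0.332, 1.095], [0.655, 0.651, -0.384, 0.69], [-0.0, -0.507, -0.862, 1.581]] 42.535211420412324 -0.0681815328887101
side [[-0.954, -0.195, 0.23, 0.152], [-0.301, 0.582, -0.755, 1.115], [0.013, -0.789, -0.614, 0.978]] 48.62467150460135 -0.011186562670907448
wrist [[0.271, -0.916, -0.296, 0.225], [-0.963, -0.258, -0.083, -0.507], [-0.0, 0.307, -0.952, 0.373]] 68.80030859582689 -0.01759245218695598
scene long_plate 0.61 [144. 309.] 588 [ 0.377 -0.267  0.012] 0.044
scene long_plate 0.57 [120. 335.] 503 [ 0.232 -0.285  0.013] 0.046
scene middle_plate 0.79 [240. 403.] 610 [0.397 0.254 0.011] 0.044
scene short_plate 0.95 [206. 356.] 448 [0.44  0.052 0.013] 0.045
scene short_plate 0.27 [175. 304.] 135 [ 0.494 -0.158  0.021] 0.039
scene long_dock 0.64 [166. 272.] 1208 [ 0.547 -0.29   0.012] 0.054
scene long_dock 0.63 [156. 279.] 81 [ 0.51  -0.298  0.041] 0.062
scene middle_dock 0.38 [320. 420.] 643 [0.583 0.503 0.105] 0.115
scene middle_dock 0.34 [242. 402.] 633 [0.397 0.254 0.011] 0.044
scene short_dock 0.64 [282. 378.] 1205 [0.574 0.31  0.011] 0.054
scene long_tu
[... 2095 characters left out ...]
8569417e+01, -1.23358494e+01]), 'qvel': array([-0.02314405,  0.00394891, -0.084029  , -0.03758117,  0.03288246,
       -0.07260905]), 'joint_efforts': array([-7.13230438e-04, -4.48320723e+01, -2.31467950e+01, -2.90803009e-04,
        4.40577987e-04,  8.55578008e-06]), 'position': array([ 0.14977358, -0.52920389,  0.23131726]), 'tool_rot': array([[ 9.62204067e-01,  2.72329458e-01, -1.29316345e-05],
       [ 2.72329458e-01, -9.62204067e-01, -6.16231366e-06],
       [-1.41210508e-05,  2.40773825e-06, -1.00000000e+00]]), 'ft_force': array([-1.01932147, -0.47419064,  1.36862269]), 'wrist_torque': array([0.01962897, 0.06275903, 0.05399905]), 'gripper_force': 0.0, 'grip_width': 0.08543277750226057}
```

View pics/scene0.png

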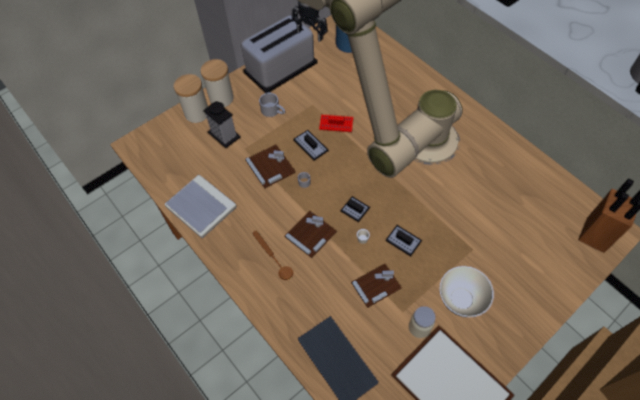

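View pics/side0.png

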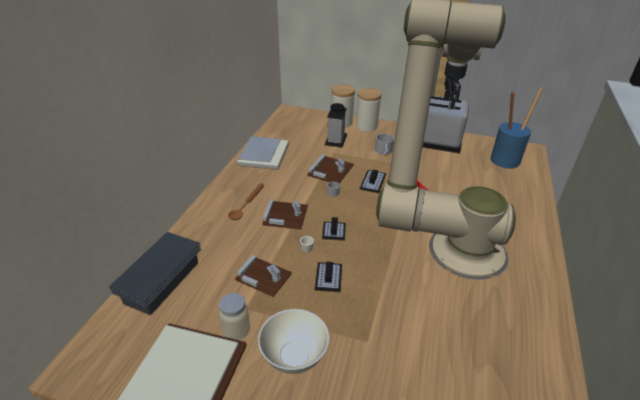

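The scene view shows the three black-framed plates at px (144,311), (209,355) and (240,404), with docks beside them at (166,272), (233,312) and (285,376). The red look-alike is at (123,336). Next I move the wrist camera over them for precise measurement.

Call:
jog_arm:
  targets:
    - [41.1, -27.8, -10, 0, 0, 15.8]
    - [41.1, -27.8, -10, 0, 0, 15.8]
    - [41.1, -27.8, -10, 0, 0, 15.8]
    - [41.1, -27.8, -10, 0, 0, 15.8]
    - [41.1, -27.8, -10, 0, 0, 15.8]
    - [41.1, -27.8, -10, 0, 0, 15.8]
    - [41.1, -27.8, -10, 0, 0, 15.8]
    - [41.1, -27.8, -10, 0, 0, 15.8]

```text
time_s: 2.42
position: [0.3609, -0.2779, 0.2977]
tool_rot: [[1.0, -0.0, 0.0], [-0.0, -1.0, -0.0], [0.0, 0.0, -1.0]]
ft_force: [0.8, -1.1, -0.1]
grip_width: 0.0854
gripper_force: 0.0
```

Call:
jog_arm:
  targets:
    - [10.5, -12, -3, 0, 0, 0]
    - [10.5, -12, -3, 0, 0, 0]
    - [10.5, -12, -3, 0, 0, 0]
    - [10.5, -12, -3, 0, 0, 0]
    - [10.5, -12, -3, 0, 0, 0]
    - [10.5, -12, -3, 0, 0, 0]

```text
time_s: 2.92
position: [0.4658, -0.1584, 0.3272]
tool_rot: [[1.0, 0.004, 0.0], [0.004, -1.0, -0.0], [0.0, 0.0, -1.0]]
ft_force: [0.4, -0.7, -0.2]
grip_width: 0.0858
gripper_force: 0.0
```

```bash
cat >> h.py <<'E'
def snap(c,n):
    im=env.get_image(c); cv2.imwrite(f"pics/{n}.png",im["frame"][...,::-1]); np.savez(f"pics/{n}.npz",**im); return im
E
python3 -c "
from h import *
im=snap('wrist','w1');print(env.observe()['position'],im['cam_to_world'].round(3).tolist())"
```

```text
[ 0.4650958  -0.15939241  0.32693236] [[0.002, -0.952, -0.307, 0.544], [-1.0, -0.002, -0.002, -0.158], [0.002, 0.307, -0.952, 0.47], [0.0, 0.0, 0.0, 1.0]]
```

Call:
jog_arm:
  targets:
    - [0, -33, 0, 0, 0, 0]
    - [0, -33, 0, 0, 0, 0]
    - [0, -33, 0, 0, 0, 0]
    - [0, -33, 0, 0, 0, 0]
    - [0, -33, 0, 0, 0, 0]
    - [0, -33, 0, 0, 0, 0]
    - [0, -33, 0, 0, 0, 0]
    - [0, -33, 0, 0, 0, 0]

```text
time_s: 3.63
position: [0.4646, 0.171, 0.327]
tool_rot: [[1.0, -0.002, -0.0], [-0.002, -1.0, -0.0], [-0.0, 0.0, -1.0]]
ft_force: [1.4, -0.9, 0.5]
grip_width: 0.0852
gripper_force: 0.0
```

```bash
python3 -c "
from h import *
im=snap('wrist','w2');print(env.observe()['position'],im['cam_to_world'].round(3).tolist())"
```

```text
[0.4639506  0.17619509 0.32682872] [[-0.003, -0.952, -0.307, 0.543], [-1.0, 0.004, -0.0, 0.171], [0.001, 0.307, -0.952, 0.47], [0.0, 0.0, 0.0, 1.0]]
```

View pics/w1.png

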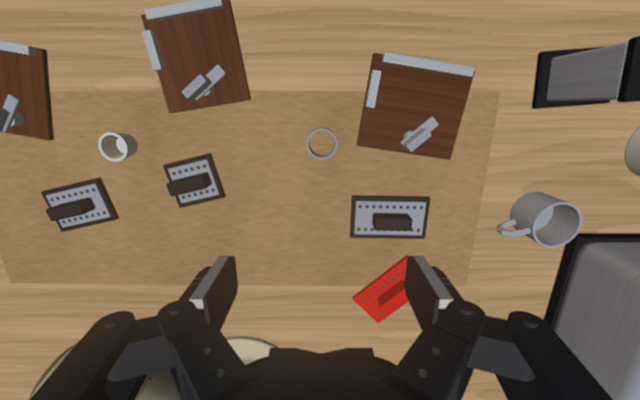

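View pics/w2.png

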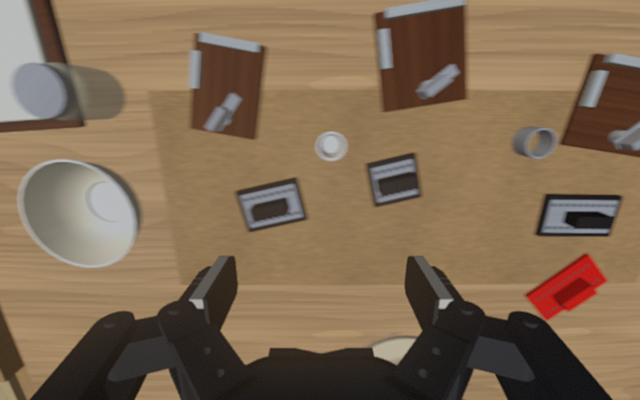

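The wrist views show the right dock, px (415,105) in w1, as the widest, so it is the long dock. The centre dock (195,50) is the middle and the left one the short. Plates: (390,217) long, (195,180) short, (80,205) middle. All buttons are half turned. w2 is slightly motion blurred, so I take it again at rest and fit rectangles.

```bash
cat >> h.py <<'E'
def comps(im,zmin=.005,zmax=.075,roi=(.3,.72,-.45,.45),gap=20):
    w=cloud(im); m=(w[...,2]>zmin)&(w[...,2]<zmax)&(w[...,0]>roi[0])&(w[...,0]<roi[1])&(w[...,1]>roi[2])&(w[...,1]<roi[3])
    n,l=cv2.connectedComponents(m.astype(np.uint8))
    return [w[l==i] for i in range(1,n) if (l==i).sum()>250]
def rect(P):
    c,s,a=cv2.minAreaRect((P[:,:2]*1000).astype(np.float32))
    if s[0]>s[1]: s=s[::-1]; a+=90   # a: direction of short side
    a=(a+90)%180-90
    return np.round(c,1),np.round(s,1),round(a,1)
E
python3 - <<'E'
from h import *
im2=snap('wrist','w2b'); im1=dict(np.load('pics/w1.npz'))
for k,im in(("w1",im1),("w2",im2)):
    w=cloud(im); print(k,"table z",np.nanmedian(w[100:250:,150:500][...,2]).round(4))
    for P in comps(im):
        f=P[P[:,2]>.05]; r=P[(P[:,2]>.019)&(P[:,2]<.0235)]
        print(rect(P),"n",len(P),"zmed",np.median(P[:,2]).round(4),"top",f.mean(0).round(4) if len(f)>5 else "", rect(f) if len(f)>5 else "")
E
```

```text
w1 table z 0.0008
(array([612.5,  19.8]), array([127.7, 134.7]), -81.5) n 9333 zmed 0.0101 top [0.5714 0.0097 0.056 ] (array([571.4,  10.8]), array([12.4, 36.2]), 37.1)
(array([568.4, 291.2]), array([ 74.5, 135.1]), 78.7) n 4352 zmed 0.0097 top  
(array([ 544.1, -298.4]), array([133.9, 152.9]), -8.2) n 9502 zmed 0.0104 top [ 0.5023 -0.2942  0.0564] (array([ 502. , -294.8]), array([12.2, 35.2]), 38.6)
(array([ 494.5, -158.9]), array([44.2, 44.5]), -89.2) n 307 zmed 0.0338 top  
(array([488.9, 151.1]), array([43. , 43.2]), 25.5) n 832 zmed 0.0253 top  
(array([431. ,  47.7]), array([75.4, 81.7]), 13.4) n 2283 zmed 0.0102 top  
(array([388.5, 249.4]), array([ 75.4, 107. ]), 12.8) n 2660 zmed 0.01 top  
(array([ 368.3, -273.9]), array([ 75.4, 130.5]), -0.7) n 3253 zmed 0.0105 top  
w2 table z 0.0007
(array([611.9,  20.4]), array([127.8, 135. ]), -81.3) n 9179 zmed 0.0104 top [0.571  0.0124 0.0565] (array([571.1,  11.6]), array([12.1, 36. ]), 40.5)
(array([571. , 307.1]), array([101.8, 134.9]), 79.6) n 6809 zmed 0.0102 top [0.5288 0.31   0.0564] (array([528.5, 311.1]), array([12.4, 36.4]), 52.5)
(array([ 545.8, -281.6]), array([122.3, 134.4]), 82.3) n 5436 zmed 0.0108 top [ 0.4923 -0.2804  0.0522] (array([ 491.3, -280.9]), array([ 4.4, 11.2]), -70.9)
(array([ 492.5, -158.7]), array([45.9, 46.2]), -38.4) n 972 zmed 0.0245 top  
(array([489.3, 152.2]), array([41.1, 42.6]), 0.2) n 537 zmed 0.0279 top  
(array([430.6,  48.4]), array([75.2, 81.3]), 13.2) n 2262 zmed 0.0107 top  
(array([388.5, 250. ]), array([ 75.2, 105.2]), 12.7) n 2720 zmed 0.0103 top  
(array([395.2, 444.7]), array([10.4, 81.3]), 89.9) n 308 zmed 0.0671 top [0.4005 0.4449 0.0667] (array([395.2, 444.7]), array([10.3, 81.3]), 89.8)
(array([ 367.2, -273.7]), array([ 76.8, 131.9]), -1.0) n 3202 zmed 0.011 top
```

```bash
cat > go.py <<'E'
import sys
from h import *
from scipy.spatial.transform import Rotation as R
a=list(map(float,sys.argv[1:]))
s=env.observe(); Rt=s["tool_rot"]; p=s["position"]
for i in range(0,len(a),4):
    x,y,z,yaw=a[i:i+4]
    c,d=np.cos(np.radians(yaw)),np.sin(np.radians(yaw))
    Rn=np.array([[c,d,0],[d,-c,0],[0,0,-1.]])
    sh=Rt.T@(np.array([x,y,z])-p)*100; t=R.from_matrix(Rt.T@Rn).as_rotvec(degrees=True)
    print("shift cm",sh.round(2),"turn",t.round(1),"rows",round(max(np.linalg.norm(sh)/4.17,np.linalg.norm(t)/7.16),1))
print("t",s["time_s"],"q6",s["q"][5].round(1),"q1",s["q"][0].round(1),"pos",p.round(4),"F",s["ft_force"].round(1),"w",s["grip_width"].round(4),"gf",s["gripper_force"],"qv",abs(s["qvel"]).max().round(2))
E
python3 go.py .5285 .311 .10 142.5
python3 - <<'E'
from h import *
for n,im,c,yaw,k in(("middle",'w1',(571.3,11.2),8.6,52.5),("middle",'w2b',(571.3,11.2),8.6,52.5),("long",'w1',(502,-294.8),-8.1,65),("short",'w2b',(528.5,311.1),-10.4,40)):
    w=cloud(dict(np.load(f'pics/{im}.npz'))); t=np.radians(yaw); ex=np.array([np.cos(t),np.sin(t)]); ey=np.array([-ex[1],ex[0]])
    o=np.array(c)/1000+.0595*ex; d=w[...,:2]-o; X=d@ex*1000; Y=d@ey*1000; Z=w[...,2]
    m=(Z>.020)&(Z<.026)
    r=m&(X>30)&(X<60)&(abs(Y)<k+15); s=m&(Y>k-8)&(Y<k+15)&(abs(X)<28)
    b=(Z>.007)&(Z<.014)&(abs(X)<110)&(abs(Y)<k+30)
    print(n,"o",o.round(4),"rail X",np.percentile(X[r],[2,50,98]).round(1),"slope",np.degrees(np.polyfit(Y[r],X[r],1)[0]).round(2),"stop Y",np.percentile(Y[s],[2,50,98]).round(1) if s.sum() else "","stopX",np.percentile(X[s],[1,99]).round(1) if s.sum() else "","board X",np.percentile(X[b],[.5,99.5]).round(1),"Y",np.percentile(Y[b],[.5,99.5]).round(1))
E
```

```text
shift cm [  6.48 -13.74  22.68] turn [-1.000e-01 -0.000e+00 -1.423e+02] rows 19.9
middle o [0.6301 0.0201] rail X [37.1 42.7 49. ] slope 0.44 stop Y [52.3 57.8 64.2] stopX [-25.4  23.8] board X [-84.   44.3] Y [-60.6  64.7]
middle o [0.6301 0.0201] rail X [37.  42.3 48.7] slope 1.46 stop Y [52.8 59.  64.6] stopX [-25.4  23.2] board X [-84.4  44.2] Y [-59.7  66.4]
long o [ 0.5609 -0.3032] rail X [37.3 43.2 49.1] slope 0.05 stop Y [64.6 70.5 76.2] stopX [-25.2  23.9] board X [-83.4  44.5] Y [-72.4  78. ]
short o [0.587  0.3004] rail X [38.1 43.9 49.8] slope -0.61 stop Y [40.5 46.1 52.3] stopX [-24.   24.6] board X [-83.3  46.5] Y [-46.5  53.4]Traceback (most recent call last):
  File "go.py", line 12, in <module>
    print("t",s["time_s"],"q6",s["q"][5].round(1),"q1",s["q"][0].round(1),"pos",p.round(4),"F",s["ft_force"].round(1),"w",s["grip_width"].round(4),"gf",s["gripper_force"],"qv",abs(s["qvel"]).max().round(2))
                                                                                                                          ^^^^^^^^^^^^^^^^^^^^^
AttributeError: 'float' object has no attribute 'round'
```

```bash
sed -i 's/s\["grip_width"\].round(4)/round(s["grip_width"],4)/; s/s\["gripper_force"\]/round(s["gripper_force"],1)/' go.py
```

Call:
jog_arm:
  targets:
    - [6.5, -13.7, 10, 0, 0, -142.3]
    - [6.5, -13.7, 10, 0, 0, -142.3]
    - [6.5, -13.7, 10, 0, 0, -142.3]
    - [6.5, -13.7, 10, 0, 0, -142.3]
    - [6.5, -13.7, 10, 0, 0, -142.3]
    - [6.5, -13.7, 10, 0, 0, -142.3]
    - [6.5, -13.7, 10, 0, 0, -142.3]
    - [6.5, -13.7, 10, 0, 0, -142.3]
  hand: 0.5

```text
time_s: 4.4
position: [0.5308, 0.3053, 0.2263]
tool_rot: [[0.537, 0.844, -0.001], [0.844, -0.537, -0.001], [-0.001, -0.001, -1.0]]
ft_force: [-0.7, -0.6, 0.5]
grip_width: 0.0428
gripper_force: 0.0
```

Call:
jog_arm:
  targets:
    - [0, 0, 0, 0, 0, -57]
    - [0, 0, 0, 0, 0, -57]
    - [0, 0, 0, 0, 0, -57]
    - [0, 0, 0, 0, 0, -57]
    - [0, 0, 0, 0, 0, -57]
    - [0, 0, 0, 0, 0, -57]
    - [0, 0, 0, 0, 0, -57]
    - [0, 0, 0, 0, 0, -57]

```text
time_s: 5.07
position: [0.5308, 0.3049, 0.2268]
tool_rot: [[-0.415, 0.91, -0.001], [0.91, 0.415, -0.001], [-0.0, -0.001, -1.0]]
ft_force: [-0.8, -0.0, -0.2]
grip_width: 0.0427
gripper_force: 0.0
```

```bash
python3 go.py .5285 .311 .10 142.5
```

```text
shift cm [ 0.65  0.05 12.68] turn [ -0.   0. -28.] rows 3.9
t 5.0667 q6 -5.7 q1 18.8 pos [0.5308 0.3049 0.2268] F [-0.8 -0.  -0.2] w 0.0427 gf 0.0 qv 81.36
```

Call:
jog_arm:
  targets:
    - [0, 0, 10, 0, 0, -26]
    - [0, 0, 10, 0, 0, -26]
    - [0, 0, 10, 0, 0, -26]
    - [0, 0, 10, 0, 0, -26]
    - [0, 0, 10, 0, 0, -26]
    - [0, 0, 10, 0, 0, -26]

```text
time_s: 5.57
position: [0.5309, 0.3057, 0.1273]
tool_rot: [[-0.766, 0.642, 0.0], [0.642, 0.766, -0.0], [-0.0, 0.0, -1.0]]
ft_force: [0.4, 0.7, 0.9]
grip_width: 0.0427
gripper_force: 0.0
```

```bash
python3 go.py .5285 .311 .034 142.5
```

```text
shift cm [0.52 0.25 9.33] turn [ 0.   0.  -2.5] rows 2.2
t 5.5667 q6 -31.1 q1 18.9 pos [0.5309 0.3057 0.1273] F [0.4 0.7 0.9] w 0.0427 gf 0.0 qv 0.94
```

Call:
jog_arm:
  targets:
    - [0.5, 0.2, 3, 0, 0, -2.5]
    - [0.5, 0.2, 6, 0, 0, -2.5]
    - [0.5, 0.2, 8, 0, 0, -2.5]
    - [0.5, 0.2, 9.3, 0, 0, -2.5]
    - [0.5, 0.2, 9.3, 0, 0, -2.5]

```text
time_s: 5.98
position: [0.5269, 0.3109, 0.0322]
tool_rot: [[-0.794, 0.607, -0.003], [0.607, 0.794, -0.001], [0.002, -0.003, -1.0]]
ft_force: [-0.8, -0.6, -0.1]
grip_width: 0.0429
gripper_force: 0.0
```

Call:
jog_arm:
  targets:
    - [0, 0, 0, 0, 0, 0]
    - [0, 0, 0, 0, 0, 0]
    - [0, 0, 0, 0, 0, 0]
    - [0, 0, 0, 0, 0, 0]
    - [0, 0, 0, 0, 0, 0]
  hand: 0
  newtons: 40

```text
time_s: 6.4
position: [0.5287, 0.3125, 0.0359]
tool_rot: [[-0.796, 0.605, 0.004], [0.605, 0.796, 0.002], [-0.002, 0.004, -1.0]]
ft_force: [2.1, 1.2, 7.2]
grip_width: 0.0111
gripper_force: 42.6
```

```bash
python3 go.py .5285 .311 .034 79.6
```

```text
shift cm [-0.07 -0.13  0.19] turn [ 0.3  0.  63.2] rows 8.8
t 6.4 q6 -33.2 q1 19.6 pos [0.5287 0.3125 0.0359] F [2.1 1.2 7.2] w 0.0111 gf 42.6 qv 0.06
```

Call:
jog_arm:
  targets:
    - [0, 0, -0.1, 0, 0, 7]
    - [0, 0, -0.1, 0, 0, 14]
    - [0, 0, -0.1, 0, 0, 21]
    - [0, 0, -0.1, 0, 0, 28]
    - [0, 0, -0.1, 0, 0, 35]
    - [0, 0, -0.1, 0, 0, 42]
    - [0, 0, -0.1, 0, 0, 49]
    - [0, 0, -0.1, 0, 0, 56]

```text
time_s: 7.07
position: [0.5292, 0.3127, 0.036]
tool_rot: [[0.062, 0.998, 0.005], [0.998, -0.062, 0.002], [0.002, 0.005, -1.0]]
ft_force: [6.8, 4.6, -2.6]
grip_width: 0.0109
gripper_force: 41.3
```

Call:
jog_arm:
  targets:
    - [0, 0, 0, 0, 0, 4]
    - [0, 0, 0, 0, 0, 7]
    - [0, 0, 0, 0, 0, 7]
    - [0, 0, 0, 0, 0, 7]

```text
time_s: 7.4
position: [0.5293, 0.3128, 0.036]
tool_rot: [[0.178, 0.984, 0.005], [0.984, -0.178, 0.002], [0.003, 0.005, -1.0]]
ft_force: [7.4, 4.0, -1.7]
grip_width: 0.0113
gripper_force: 41.3
```

```bash
python3 go.py .5285 .311 .034 79.6
```

```text
shift cm [-0.19 -0.05  0.2 ] turn [ 0.3 -0.2  0.2] rows 0.1
t 7.4 q6 29.8 q1 19.6 pos [0.5293 0.3128 0.036 ] F [ 7.4  4.  -1.7] w 0.0113 gf 41.3 qv 0.42
```

Call:
jog_arm:
  targets:
    - [0, 0, 0, 0, 0, 0]
    - [0, 0, 0, 0, 0, 0]
    - [0, 0, -4, 0, 0, 0]
    - [0, 0, -8, 0, 0, 0]
    - [0, 0, -8, 0, 0, 0]
    - [0, 0, -8, 0, 0, 0]
  hand: 0.5

```text
time_s: 7.9
position: [0.5281, 0.3122, 0.1176]
tool_rot: [[0.177, 0.984, 0.004], [0.984, -0.177, 0.001], [0.002, 0.004, -1.0]]
ft_force: [-1.2, 0.9, -0.6]
grip_width: 0.0427
gripper_force: 0.0
```

```bash
python3 go.py .572 .0125 .115 129
```

```text
shift cm [-28.72   9.63   0.23] turn [  0.3  -0.  -49.2] rows 7.3
t 7.9 q6 29.8 q1 19.6 pos [0.5281 0.3122 0.1176] F [-1.2  0.9 -0.6] w 0.0427 gf 0.0 qv 3.45
```

Call:
jog_arm:
  targets:
    - [-28.7, 9.6, 0.2, 0, 0, -49.2]
    - [-28.7, 9.6, 0.2, 0, 0, -49.2]
    - [-28.7, 9.6, 0.2, 0, 0, -49.2]
    - [-28.7, 9.6, 0.2, 0, 0, -49.2]
    - [-28.7, 9.6, 0.2, 0, 0, -49.2]
    - [-28.7, 9.6, 0.2, 0, 0, -49.2]
    - [-28.7, 9.6, 0.2, 0, 0, -49.2]
    - [-28.7, 9.6, 0.2, 0, 0, -49.2]

```text
time_s: 8.57
position: [0.5703, 0.0101, 0.1119]
tool_rot: [[-0.633, 0.774, -0.003], [0.774, 0.633, 0.0], [0.002, -0.002, -1.0]]
ft_force: [0.8, 0.5, -0.2]
grip_width: 0.0425
gripper_force: 0.0
```

Call:
jog_arm:
  targets:
    - [0, 0, 0, 0, 0, 0]
    - [0, 0, 0, 0, 0, 0]
    - [0, 0, 0, 0, 0, 0]

```text
time_s: 8.82
position: [0.5703, 0.0131, 0.1122]
tool_rot: [[-0.629, 0.778, -0.002], [0.778, 0.629, 0.001], [0.002, -0.001, -1.0]]
ft_force: [-0.3, -0.1, -0.6]
grip_width: 0.0428
gripper_force: 0.0
```

```bash
python3 go.py .572 .0125 .036 129
```

```text
shift cm [-0.16  0.1   7.62] turn [-0.1 -0.1 -0. ] rows 1.8
t 8.8167 q6 -49.5 q1 -10.6 pos [0.5703 0.0131 0.1122] F [-0.3 -0.1 -0.6] w 0.0428 gf 0.0 qv 1.51
```

Call:
jog_arm:
  targets:
    - [-0.1, 0.1, 3, 0, 0, 0]
    - [-0.1, 0.1, 5.5, 0, 0, 0]
    - [-0.1, 0.1, 7.5, 0, 0, 0]
    - [-0.1, 0.1, 7.5, 0, 0, 0]

```text
time_s: 9.15
position: [0.5699, 0.0143, 0.0343]
tool_rot: [[-0.63, 0.776, -0.008], [0.776, 0.63, 0.002], [0.006, -0.005, -1.0]]
ft_force: [-0.9, -0.5, 0.0]
grip_width: 0.0428
gripper_force: 0.0
```

Call:
jog_arm:
  targets:
    - [0, 0, 0, 0, 0, 0]
    - [0, 0, 0, 0, 0, 0]
    - [0, 0, 0, 0, 0, 0]
    - [0, 0, 0, 0, 0, 0]
    - [0, 0, 0, 0, 0, 0]
  hand: 0

```text
time_s: 9.57
position: [0.5718, 0.012, 0.0396]
tool_rot: [[-0.63, 0.777, -0.001], [0.777, 0.63, -0.001], [-0.001, -0.001, -1.0]]
ft_force: [-6.5, -5.5, 3.9]
grip_width: 0.0108
gripper_force: 40.2
```

Call:
jog_arm:
  targets:
    - [0, 0, 0, 0, 0, 7]
    - [0, 0, 0, 0, 0, 14]
    - [0, 0, 0, 0, 0, 21]
    - [0, 0, 0, 0, 0, 28]
    - [0, 0, 0, 0, 0, 30.5]
    - [0, 0, 0, 0, 0, 30.5]
    - [0, 0, 0, 0, 0, 30.5]

```text
time_s: 10.15
position: [0.5721, 0.012, 0.0396]
tool_rot: [[-0.149, 0.989, -0.0], [0.989, 0.149, -0.002], [-0.002, -0.0, -1.0]]
ft_force: [-5.4, -4.3, 2.9]
grip_width: 0.0111
gripper_force: 40.1
```

```bash
python3 go.py .572 .0125 .036 98.6
```

```text
shift cm [0.05 0.   0.36] turn [-0.   0.1 -0.1] rows 0.1
t 10.15 q6 -19.1 q1 -10.6 pos [0.5721 0.012  0.0396] F [-5.4 -4.3  2.9] w 0.0111 gf 40.1 qv 0.31
```

Call:
jog_arm:
  targets:
    - [0, 0, 0, 0, 0, 0]
    - [0, 0, 0, 0, 0, 0]
    - [0, 0, -4, 0, 0, 0]
    - [0, 0, -8, 0, 0, 0]
    - [0, 0, -8, 0, 0, 0]
    - [0, 0, -8, 0, 0, 0]
  hand: 0.5

```text
time_s: 10.65
position: [0.5738, 0.0125, 0.1209]
tool_rot: [[-0.148, 0.989, 0.006], [0.989, 0.148, -0.001], [-0.002, 0.006, -1.0]]
ft_force: [0.4, -0.8, -0.3]
grip_width: 0.0427
gripper_force: 0.0
```

```bash
python3 go.py .5025 -.294 .115 128.6
```

```text
shift cm [-29.25 -11.59   0.58] turn [  0.3   0.2 -30.1] rows 7.5
t 10.65 q6 -19.1 q1 -10.6 pos [0.5738 0.0125 0.1209] F [ 0.4 -0.8 -0.3] w 0.0427 gf 0.0 qv 3.46
```

Call:
jog_arm:
  targets:
    - [-29.2, -11.6, 0.6, 0, 0, -30]
    - [-29.2, -11.6, 0.6, 0, 0, -30]
    - [-29.2, -11.6, 0.6, 0, 0, -30]
    - [-29.2, -11.6, 0.6, 0, 0, -30]
    - [-29.2, -11.6, 0.6, 0, 0, -30]
    - [-29.2, -11.6, 0.6, 0, 0, -30]
    - [-29.2, -11.6, 0.6, 0, 0, -30]
    - [-29.2, -11.6, 0.6, 0, 0, -30]

```text
time_s: 11.32
position: [0.4998, -0.2956, 0.1113]
tool_rot: [[-0.622, 0.783, -0.001], [0.783, 0.622, 0.001], [0.001, -0.0, -1.0]]
ft_force: [-0.2, -0.8, 0.6]
grip_width: 0.0425
gripper_force: 0.0
```

Call:
jog_arm:
  targets:
    - [0, 0, 0, 0, 0, 0]
    - [0, 0, 0, 0, 0, 0]
    - [0, 0, 0, 0, 0, 0]

```text
time_s: 11.57
position: [0.5007, -0.2929, 0.1114]
tool_rot: [[-0.622, 0.783, -0.001], [0.783, 0.622, 0.001], [0.002, 0.0, -1.0]]
ft_force: [-0.1, -0.1, -0.3]
grip_width: 0.0427
gripper_force: 0.0
```

```bash
python3 go.py .5025 -.294 .038 128.6
```

```text
shift cm [-0.21  0.07  7.34] turn [ 0.  -0.1 -0.1] rows 1.8
t 11.5667 q6 -80.5 q1 -42.0 pos [ 0.5007 -0.2929  0.1114] F [-0.1 -0.1 -0.3] w 0.0427 gf 0.0 qv 1.57
```

Call:
jog_arm:
  targets:
    - [-0.2, 0.1, 3, 0, 0, 0]
    - [-0.2, 0.1, 5.5, 0, 0, 0]
    - [-0.2, 0.1, 7.3, 0, 0, 0]
    - [-0.2, 0.1, 7.3, 0, 0, 0]

```text
time_s: 11.9
position: [0.5019, -0.2915, 0.0356]
tool_rot: [[-0.624, 0.781, -0.005], [0.781, 0.624, 0.005], [0.007, -0.001, -1.0]]
ft_force: [0.6, 0.5, -0.1]
grip_width: 0.0427
gripper_force: 0.0
```

Call:
jog_arm:
  targets:
    - [0, 0, 0, 0, 0, 0]
    - [0, 0, 0, 0, 0, 0]
    - [0, 0, 0, 0, 0, 0]
    - [0, 0, 0, 0, 0, 0]
    - [0, 0, 0, 0, 0, 0]
  hand: 0

```text
time_s: 12.32
position: [0.5025, -0.295, 0.0407]
tool_rot: [[-0.623, 0.782, -0.0], [0.782, 0.623, -0.002], [-0.001, -0.001, -1.0]]
ft_force: [-5.8, -2.0, 2.8]
grip_width: 0.011
gripper_force: 40.8
```

Call:
jog_arm:
  targets:
    - [0, 0, 0, 0, 0, 7]
    - [0, 0, 0, 0, 0, 14]
    - [0, 0, 0, 0, 0, 21]
    - [0, 0, 0, 0, 0, 28]
    - [0, 0, 0, 0, 0, 35]
    - [0, 0, 0, 0, 0, 42]
    - [0, 0, 0, 0, 0, 47]
    - [0, 0, 0, 0, 0, 47]

```text
time_s: 12.98
position: [0.5026, -0.295, 0.0407]
tool_rot: [[0.152, 0.988, -0.0], [0.988, -0.152, -0.002], [-0.002, 0.0, -1.0]]
ft_force: [-5.3, -1.7, 2.2]
grip_width: 0.0111
gripper_force: 40.7
```

```bash
python3 go.py .5025 -.294 .038 81.9
```

```text
shift cm [ 0.1  -0.03  0.27] turn [ 0.   0.1 -0.6] rows 0.1
t 12.9833 q6 -33.2 q1 -42.0 pos [ 0.5026 -0.295   0.0407] F [-5.3 -1.7  2.2] w 0.0111 gf 40.7 qv 6.88
```

Call:
jog_arm:
  targets:
    - [0, 0, 0, 0, 0, 0]
    - [0, 0, 0, 0, 0, 0]
    - [0, 0, -4, 0, 0, 0]
    - [0, 0, -8, 0, 0, 0]
    - [-3, -6, -14, 0, 0, 0]
    - [-6, -10, -16, 0, 0, 0]
    - [-6, -10, -16, 0, 0, 0]
    - [-6, -10, -16, 0, 0, 0]
  hand: 0.6

```text
time_s: 13.65
position: [0.3932, -0.3406, 0.2028]
tool_rot: [[0.149, 0.989, 0.003], [0.989, -0.149, -0.005], [-0.004, 0.003, -1.0]]
ft_force: [1.0, -0.2, 0.5]
grip_width: 0.0514
gripper_force: 0.0
```

```bash
cat > look.py <<'E'
import sys
from h import *
im=snap('wrist',sys.argv[1])
for P in comps(im,roi=(.28,.75,-.5,.5)):
    f=P[P[:,2]>.05]
    print(rect(P),"n",len(P),"zmed",np.median(P[:,2]).round(4),rect(f) if len(f)>15 else "")
E
python3 look.py l1; python3 go.py .368 -.273 .12 89.1
```

```text
(array([ 489.5, -177.8]), array([ 9.4, 35. ]), 77.9) n 323 zmed 0.0197 
(array([ 745.1, -271. ]), array([ 7.1, 74.3]), 4.2) n 528 zmed 0.0102 
(array([ 543.6, -298.3]), array([135. , 152.4]), -8.6) n 17815 zmed 0.0102 (array([ 501.5, -295.4]), array([12.5, 34. ]), -8.5)
(array([ 367.3, -274.2]), array([ 75.2, 130.1]), -0.9) n 8076 zmed 0.0103 
(array([ 586. , -487.6]), array([24.6, 81. ]), -89.8) n 2633 zmed 0.0328 (array([ 585.8, -491.9]), array([ 6.7, 60.4]), -81.7)
(array([ 375.5, -475. ]), array([49.6, 63. ]), 89.8) n 1671 zmed 0.0416 (array([ 378.7, -485.1]), array([41.7, 61.1]), 78.3)
shift cm [ 6.43 -3.51  8.29] turn [ 0.2  0.3 -7.7] rows 2.7
t 13.7 q6 -45.4 q1 -54.0 pos [ 0.3927 -0.3414  0.2034] F [ 0.5 -2.7  1.4] w 0.051 gf 0.0 qv 4.58
```

Call:
jog_arm:
  targets:
    - [6.4, -3.5, 8, 0, 0, -7.7]
    - [6.4, -3.5, 8, 0, 0, -7.7]
    - [6.4, -3.5, 8, 0, 0, -7.7]
    - [6.4, -3.5, 12, 0, 0, -7.7]
    - [6.4, -3.5, 15, 0, 0, -7.7]
    - [6.4, -3.5, 15, 0, 0, -7.7]
    - [6.4, -3.5, 15, 0, 0, -7.7]

```text
time_s: 14.28
position: [0.3703, -0.2702, 0.049]
tool_rot: [[0.014, 1.0, -0.001], [1.0, -0.014, 0.002], [0.002, -0.001, -1.0]]
ft_force: [0.2, -0.4, 0.0]
grip_width: 0.0511
gripper_force: 0.0
```

```bash
python3 go.py .3678 -.2740 .018 89.1
```

```text
shift cm [-0.39 -0.24  3.1 ] turn [-0.1 -0.1  0.1] rows 0.8
t 14.2833 q6 -50.2 q1 -51.0 pos [ 0.3703 -0.2702  0.049 ] F [ 0.2 -0.4  0. ] w 0.0511 gf 0.0 qv 2.68
```

Call:
jog_arm:
  targets:
    - [-0.4, -0.2, 1.5, 0, 0, 0]
    - [-0.4, -0.2, 2.5, 0, 0, 0]
    - [-0.4, -0.2, 3, 0, 0, 0]
    - [-0.4, -0.2, 3, 0, 0, 0]

```text
time_s: 14.62
position: [0.3685, -0.275, 0.0199]
tool_rot: [[0.014, 1.0, 0.001], [1.0, -0.014, -0.001], [-0.001, 0.001, -1.0]]
ft_force: [0.2, -0.2, 1.1]
grip_width: 0.0509
gripper_force: 0.0
```

Call:
jog_arm:
  targets:
    - [0, 0, 0, 0, 0, 0]
    - [0, 0, 0, 0, 0, 0]
    - [0, 0, 0, 0, 0, 0]
    - [0, 0, 0, 0, 0, 0]
    - [0, 0, 0, 0, 0, 0]
  hand: 0
  newtons: 60

```text
time_s: 15.03
position: [0.3684, -0.275, 0.0203]
tool_rot: [[0.014, 1.0, 0.001], [1.0, -0.014, -0.002], [-0.002, 0.001, -1.0]]
ft_force: [-0.8, 0.8, 7.6]
grip_width: 0.0207
gripper_force: 59.5
```

Call:
jog_arm:
  targets:
    - [0, 0, -1, 0, 0, 0]
    - [0, 0, -4, 0, 0, 0]
    - [0, 0, -7, 0, 0, 0]
    - [0, 0, -7, 0, 0, 0]
    - [0, 0, -7, 0, 0, 0]

```text
time_s: 15.45
position: [0.3683, -0.2749, 0.0903]
tool_rot: [[0.014, 1.0, 0.002], [1.0, -0.014, -0.003], [-0.003, 0.002, -1.0]]
ft_force: [0.2, 1.1, -1.8]
grip_width: 0.0206
gripper_force: 59.5
```

```bash
cat > tgt.py <<'E'
# dock-frame target: name dx dy z -> world (robot-frame dock origins)
import sys,numpy as np,subprocess
D={"long":(.5614,-.3032,-8.3),"middle":(.6309,.0208,8.6),"short":(.5878,.3016,-10.4)}
x,y,yaw=D[sys.argv[1]]; out=[]
a=list(map(float,sys.argv[2:])); t=np.radians(yaw)
for i in range(0,len(a),3):
    dx,dy,z=a[i]/1000,a[i+1]/1000,a[i+2]/1000
    out+=[x+dx*np.cos(t)-dy*np.sin(t),y+dx*np.sin(t)+dy*np.cos(t),z,yaw+90]
print(np.round(out,4)); print(subprocess.run(["python3","go.py"]+[str(v) for v in out],capture_output=True,text=True).stdout)
E
python3 tgt.py long -5 -6 90 -5 -6 35
```

```text
[ 5.556e-01 -3.084e-01  9.000e-02  8.170e+01  5.556e-01 -3.084e-01
  3.500e-02  8.170e+01]
shift cm [-3.09 18.77  0.08] turn [0.1 0.1 7.5] rows 4.6
shift cm [-3.08 18.76  5.58] turn [0.1 0.1 7.5] rows 4.8
t 15.45 q6 -50.8 q1 -51.5 pos [ 0.3683 -0.2749  0.0903] F [ 0.2  1.1 -1.8] w 0.0206 gf 59.5 qv 2.56
```

Call:
jog_arm:
  targets:
    - [-0.8, 4, 0, 0, 0, 3]
    - [-1.6, 8, 0, 0, 0, 7.5]
    - [-2.4, 12, 0, 0, 0, 7.5]
    - [-3, 16, 0, 0, 0, 7.5]
    - [-3.1, 18.8, 0, 0, 0, 7.5]
    - [-3.1, 18.8, 0, 0, 0, 7.5]
    - [-3.1, 18.8, 0, 0, 0, 7.5]
    - [-3.1, 18.8, 0, 0, 0, 7.5]

```text
time_s: 16.12
position: [0.5545, -0.3075, 0.0874]
tool_rot: [[0.144, 0.99, -0.003], [0.99, -0.144, 0.002], [0.002, -0.003, -1.0]]
ft_force: [0.5, 0.0, -3.2]
grip_width: 0.0207
gripper_force: 59.9
```

```bash
python3 tgt.py long -5 -6 45 -5 -6 32
```

```text
[ 5.556e-01 -3.084e-01  4.500e-02  8.170e+01  5.556e-01 -3.084e-01
  3.200e-02  8.170e+01]
shift cm [-0.08  0.13  4.24] turn [-0.2 -0.1  0. ] rows 1.0
shift cm [-0.08  0.14  5.54] turn [-0.2 -0.1  0. ] rows 1.3
t 16.1167 q6 -31.4 q1 -39.7 pos [ 0.5545 -0.3075  0.0874] F [ 0.5  0.  -3.2] w 0.0207 gf 59.9 qv 1.3
```

Call:
jog_arm:
  targets:
    - [-0.1, 0.1, 3, 0, 0, 0]
    - [-0.1, 0.1, 4.5, 0, 0, 0]
    - [-0.1, 0.1, 5.4, 0, 0, 0]
    - [-0.1, 0.1, 5.7, 0, 0, 0]
    - [-0.1, 0.1, 5.7, 0, 0, 0]
    - [-0.1, 0.1, 5.7, 0, 0, 0]

```text
time_s: 16.62
position: [0.5564, -0.3097, 0.033]
tool_rot: [[0.145, 0.989, 0.001], [0.989, -0.145, -0.001], [-0.001, 0.001, -1.0]]
ft_force: [-0.2, -0.6, -2.6]
grip_width: 0.0207
gripper_force: 60.0
```

```bash
python3 tgt.py long 0 0 30
```

```text
[ 5.614e-01 -3.032e-01  3.000e-02  8.170e+01]
shift cm [0.71 0.4  0.3 ] turn [ 0.1  0.  -0. ] rows 0.2
t 16.6167 q6 -31.4 q1 -39.7 pos [ 0.5564 -0.3097  0.033 ] F [-0.2 -0.6 -2.6] w 0.0207 gf 60.0 qv 0.68
```

Call:
jog_arm:
  targets:
    - [0, 0, 0.2, 0, 0, 0]
    - [0, 0, 0.3, 0, 0, 0]
    - [0, 0.2, 0.3, 0, 0, 0]
    - [0, 0.4, 0.3, 0, 0, 0]
    - [0, 0.6, 0.3, 0, 0, 0]
    - [0, 0.6, 0.3, 0, 0, 0]

```text
time_s: 17.12
position: [0.5604, -0.3102, 0.0304]
tool_rot: [[0.144, 0.99, -0.005], [0.99, -0.144, 0.0], [-0.001, -0.005, -1.0]]
ft_force: [-15.8, 1.6, 12.8]
grip_width: 0.0207
gripper_force: 62.0
```

Call:
jog_arm:
  targets:
    - [0.2, 0, 0, 0, 0, 0]
    - [0.4, 0, 0, 0, 0, 0]
    - [0.6, 0, 0, 0, 0, 0]
    - [0.8, 0, 0, 0, 0, 0]
    - [0.8, 0, 0, 0, 0, 0]
    - [0.8, 0, 0, 0, 0, 0]

```text
time_s: 17.62
position: [0.5613, -0.3046, 0.0304]
tool_rot: [[0.144, 0.99, -0.004], [0.99, -0.144, -0.004], [-0.004, -0.003, -1.0]]
ft_force: [-16.4, -8.4, 9.9]
grip_width: 0.0206
gripper_force: 61.6
```

```bash
python3 tgt.py long 0 0 30
```

```text
[ 5.614e-01 -3.032e-01  3.000e-02  8.170e+01]
shift cm [ 0.14 -0.01  0.04] turn [-0.2  0.2 -0. ] rows 0.0
t 17.6167 q6 -30.5 q1 -39.0 pos [ 0.5613 -0.3046  0.0304] F [-16.4  -8.4   9.9] w 0.0206 gf 61.6 qv 0.07
```

Call:
jog_arm:
  targets:
    - [0.1, 0, 0, 0, 0, 0]
    - [0.2, 0, 0, 0, 0, 0]
    - [0.3, 0, 0, 0, 0, 0]
    - [0.3, 0, 0, 0, 0, 0]

```text
time_s: 17.95
position: [0.5613, -0.3043, 0.0306]
tool_rot: [[0.145, 0.989, -0.004], [0.989, -0.145, -0.008], [-0.009, -0.003, -1.0]]
ft_force: [-19.3, -20.4, 7.2]
grip_width: 0.0208
gripper_force: 61.3
```

```bash
python3 tgt.py long 0 0 30
```

```text
[ 5.614e-01 -3.032e-01  3.000e-02  8.170e+01]
shift cm [ 0.11 -0.01  0.05] turn [-0.2  0.5 -0. ] rows 0.1
t 17.95 q6 -30.3 q1 -38.9 pos [ 0.5613 -0.3043  0.0306] F [-19.3 -20.4   7.2] w 0.0208 gf 61.3 qv 0.24
```

Call:
jog_arm:
  targets:
    - [-0.2, -0.2, 0, 0, 0, 0]
    - [-0.4, -0.3, 0, 0, 0, 0]
    - [-0.4, -0.3, 0, 0, 0, 0]

```text
time_s: 18.2
position: [0.5609, -0.3044, 0.0303]
tool_rot: [[0.145, 0.989, 0.002], [0.989, -0.145, -0.003], [-0.003, 0.003, -1.0]]
ft_force: [-2.6, -6.6, 4.9]
grip_width: 0.021
gripper_force: 61.2
```

Call:
jog_arm:
  targets:
    - [0, 0, 0, 0, 0, 0]
    - [0, 0, 0, 0, 0, 0]
    - [0, 0, 0, 0, 0, 0]
    - [0, 0, -2, 0, 0, 0]
    - [0, 0, -6, 0, 0, 0]
    - [0, 0, -10, 0, 0, 0]
    - [0, 0, -13, 0, 0, 0]
    - [0, 0, -13, 0, 0, 0]
  hand: 0.45

```text
time_s: 18.87
position: [0.5624, -0.3036, 0.1659]
tool_rot: [[0.144, 0.99, 0.009], [0.99, -0.144, -0.007], [-0.005, 0.01, -1.0]]
ft_force: [-0.5, -0.6, 0.2]
grip_width: 0.0384
gripper_force: 0.0
```

```bash
cat > chk.py <<'E'
import sys
from h import *
# check plate in dock with wrist depth
n,name=sys.argv[1:3]; im=snap('wrist',n); w=cloud(im)
D={"long":(.5609,-.3032,-8.3,65),"middle":(.6301,.0201,8.6,52.5),"short":(.5873,.3007,-10.4,40)}
x,y,yaw,k=D[name]; t=np.radians(yaw); ex=np.array([np.cos(t),np.sin(t)]); ey=np.array([-ex[1],ex[0]])
d=w[...,:2]-[x,y]; X=d@ex*1000; Y=d@ey*1000; Z=w[...,2]*1000
inn=(abs(X)<90)&(abs(Y)<k+30)
p=inn&(Z>15)&(Z<22.)&(X<37)&(Y<k-1)&(X>-46)
pts=np.stack([X[p],Y[p]],-1).astype(np.float32)
print("plate rect (dock mm)",cv2.minAreaRect(pts),"z",np.median(Z[p]).round(1))
r=inn&(Z>22)&(Z<26)
a=r&(X>30)&(X<55); b=r&(Y>k-6)&(Y<k+15)&(abs(X)<23)
print("rail face",np.percentile(X[a],1).round(1) if a.any() else "","slope",np.degrees(np.polyfit(Y[a],X[a],1)[0]).round(2) if a.any() else "","stop face",np.percentile(Y[b],1).round(1) if b.any() else "")
f=inn&(Z>52)&(X<-35)
if f.sum()>10: print("fin dock-frame",cv2.minAreaRect(np.stack([X[f],Y[f]],-1).astype(np.float32)))
if len(sys.argv)>3:
    v,u=np.where(inn); cv2.imwrite(f"pics/{n}c.png",cv2.resize(im["frame"][max(v.min(),0):v.max(),u.min():u.max(),::-1],None,fx=2,fy=2)[:600,:800])
E
python3 chk.py d1 long 1; python3 go.py .5026 -.295 .11 81.7
```

```text
plate rect (dock mm) ((-0.6091842651367188, -0.619842529296875), (128.7616424560547, 75.20700073242188), 89.9928207397461) z 20.2
rail face 37.1 slope 0.01 stop face 65.6
fin dock-frame ((-50.467926025390625, 0.3539447784423828), (31.05070686340332, 35.23799133300781), 0.5122763514518738)
shift cm [-0.04 -5.97  5.2 ] turn [0.3 0.2 0. ] rows 1.9
t 18.9167 q6 -30.7 q1 -39.0 pos [ 0.5615 -0.303   0.1623] F [ 0.5 -0.2 -1. ] w 0.0385 gf 0.0 qv 4.88
```

View pics/d1c.png

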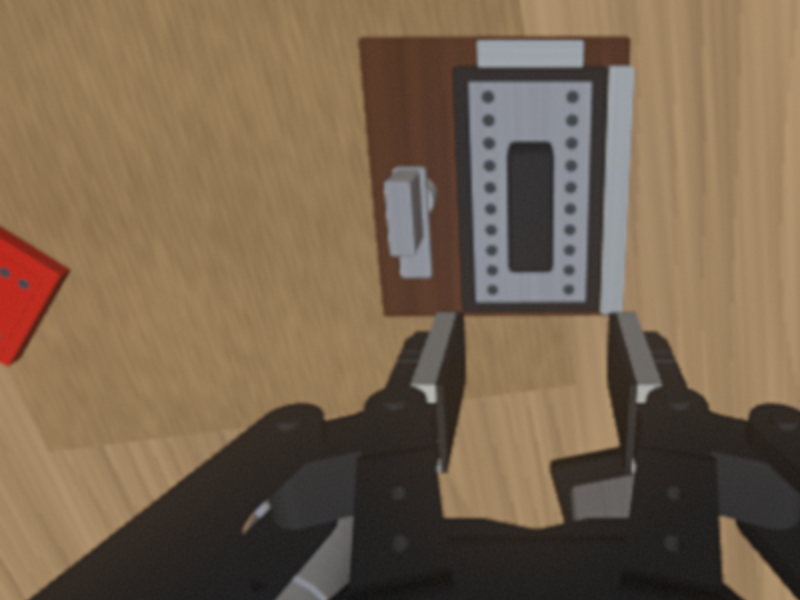

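```bash
python3 go.py .5026 -.295 .11 81.7 .5026 -.295 .038 81.7
```

```text
shift cm [-0.04 -5.97  5.2 ] turn [0.3 0.2 0. ] rows 1.9
shift cm [-0.02 -6.01 12.4 ] turn [0.3 0.2 0. ] rows 3.3
t 18.9167 q6 -30.7 q1 -39.0 pos [ 0.5615 -0.303   0.1623] F [ 0.5 -0.2 -1. ] w 0.0385 gf 0.0 qv 4.88
```

Call:
jog_arm:
  targets:
    - [0, -4, 2, 0, 0, 0]
    - [0, -6, 5, 0, 0, 0]
    - [0, -6, 9, 0, 0, 0]
    - [0, -6, 11, 0, 0, 0]
    - [0, -6, 12.3, 0, 0, 0]
    - [0, -6, 12.3, 0, 0, 0]
    - [0, -6, 12.3, 0, 0, 0]

```text
time_s: 19.5
position: [0.5005, -0.2934, 0.0349]
tool_rot: [[0.144, 0.99, -0.002], [0.99, -0.144, 0.002], [0.002, -0.002, -1.0]]
ft_force: [0.2, -0.2, -0.2]
grip_width: 0.0385
gripper_force: 0.0
```

```bash
python3 go.py .5026 -.295 .038 81.7
```

```text
shift cm [-0.12  0.23 -0.31] turn [-0.1 -0.1  0. ] rows 0.1
t 19.5 q6 -33.8 q1 -42.1 pos [ 0.5005 -0.2934  0.0349] F [ 0.2 -0.2 -0.2] w 0.0385 gf 0.0 qv 1.81
```

Call:
jog_arm:
  targets:
    - [-0.1, 0.2, -0.3, 0, 0, 0]
    - [-0.1, 0.2, -0.3, 0, 0, 0]
    - [-0.1, 0.2, -0.3, 0, 0, 0]
    - [-0.1, 0.2, -0.3, 0, 0, 0]
    - [-0.1, 0.2, -0.3, 0, 0, 0]
    - [-0.1, 0.2, -0.3, 0, 0, 0]
  hand: 0
  newtons: 40

```text
time_s: 20.0
position: [0.5025, -0.2958, 0.0407]
tool_rot: [[0.144, 0.99, -0.0], [0.99, -0.144, -0.001], [-0.001, 0.0, -1.0]]
ft_force: [-6.0, -1.3, 6.0]
grip_width: 0.0109
gripper_force: 41.1
```

Call:
jog_arm:
  targets:
    - [0, 0, 0, 0, 0, -7]
    - [0, 0, 0, 0, 0, -14]
    - [0, 0, 0, 0, 0, -21]
    - [0, 0, 0, 0, 0, -28]
    - [0, 0, 0, 0, 0, -35]
    - [0, 0, 0, 0, 0, -42]
    - [0, 0, 0, 0, 0, -49]
    - [0, 0, 0, 0, 0, -56]

```text
time_s: 20.67
position: [0.5029, -0.2955, 0.0407]
tool_rot: [[-0.744, 0.669, 0.001], [0.669, 0.744, -0.001], [-0.001, -0.0, -1.0]]
ft_force: [-2.8, 1.2, 7.0]
grip_width: 0.0111
gripper_force: 41.0
```

Call:
jog_arm:
  targets:
    - [0, 0, 0, 0, 0, -7]
    - [0, 0, 0, 0, 0, -14]
    - [0, 0, 0, 0, 0, -21]
    - [0, 0, 0, 0, 0, -28]
    - [0, 0, 0, 0, 0, -34.5]
    - [0, 0, 0, 0, 0, -34.5]
    - [0, 0, 0, 0, 0, -34.5]

```text
time_s: 21.25
position: [0.5029, -0.2952, 0.0407]
tool_rot: [[-0.991, 0.136, 0.001], [0.136, 0.991, -0.0], [-0.001, -0.0, -1.0]]
ft_force: [-1.9, 2.4, 6.3]
grip_width: 0.0113
gripper_force: 41.1
```

```bash
python3 go.py .5026 -.295 .038 171.7
```

```text
shift cm [0.04 0.02 0.27] turn [-0.   0.1  0.5] rows 0.1
t 21.25 q6 -124.3 q1 -42.0 pos [ 0.5029 -0.2952  0.0407] F [-1.9  2.4  6.3] w 0.0113 gf 41.1 qv 0.85
```

Call:
jog_arm:
  targets:
    - [0, 0, 0, 0, 0, 0]
    - [0, 0, 0, 0, 0, 0]
    - [0, 0, 0, 0, 0, 0]
    - [0, 0, -4, 0, 0, 0]
    - [0, 0, -8, 0, 0, 7]
    - [0, 0, -12, 0, 0, 14]
    - [0, 0, -16, 0, 0, 21]
    - [0, 0, -16, 0, 0, 28]
  hand: 0.6

```text
time_s: 21.92
position: [0.5049, -0.2971, 0.2076]
tool_rot: [[-0.808, 0.59, 0.011], [0.59, 0.808, -0.01], [-0.014, -0.002, -1.0]]
ft_force: [-0.4, 0.2, 0.2]
grip_width: 0.0508
gripper_force: 0.0
```

Call:
jog_arm:
  targets:
    - [0, 0, 0, 0, 0, 7]
    - [0, 0, 0, 0, 0, 14]
    - [0, 0, 0, 0, 0, 21]
    - [0, 0, 0, 0, 0, 28]
    - [0, 0, 0, 0, 0, 35]
    - [0, 0, 0, 0, 0, 41]
    - [0, 0, 0, 0, 0, 41]

```text
time_s: 22.5
position: [0.5028, -0.2954, 0.1991]
tool_rot: [[-0.225, 0.974, 0.0], [0.974, 0.225, -0.0], [-0.0, 0.0, -1.0]]
ft_force: [-0.3, 0.7, -0.1]
grip_width: 0.0513
gripper_force: 0.0
```

```bash
python3 chk.py d2 long; python3 go.py .432 .03 .20 103
```

```text
plate rect (dock mm) ((-0.7176017761230469, -0.7272872924804688), (129.5252227783203, 75.56705474853516), 89.86278533935547) z 20.1
rail face 36.8 slope -0.17 stop face 64.9
fin dock-frame ((-59.8989143371582, 5.301006317138672), (61.69935989379883, 32.34178161621094), 23.902563095092773)
shift cm [33.3   0.6  -0.09] turn [0.  0.  0.3] rows 8.0
t 22.55 q6 -55.4 q1 -42.1 pos [ 0.5028 -0.2955  0.1991] F [ 0.2 -0.3  0.2] w 0.0515 gf 0.0 qv 3.23
```

Call:
jog_arm:
  targets:
    - [33.3, 0.6, 0, 0, 0, 0]
    - [33.3, 0.6, 0, 0, 0, 0]
    - [33.3, 0.6, 0, 0, 0, 0]
    - [33.3, 0.6, 0, 0, 0, 0]
    - [33.3, 0.6, 0, 0, 0, 0]
    - [33.3, 0.6, 0, 0, 0, 0]
    - [33.3, 0.6, 0, 0, 0, 0]
    - [33.3, 0.6, 0, 0, 0, 0]

```text
time_s: 23.22
position: [0.4318, 0.0319, 0.1993]
tool_rot: [[-0.232, 0.973, 0.001], [0.973, 0.232, -0.0], [-0.0, 0.001, -1.0]]
ft_force: [1.1, 0.4, -0.9]
grip_width: 0.0512
gripper_force: 0.0
```

Call:
jog_arm:
  targets:
    - [0, 0, 0, 0, 0, 0]
    - [0, 0, 0, 0, 0, 0]
    - [0, 0, 0, 0, 0, 0]

```text
time_s: 23.47
position: [0.4329, 0.0299, 0.1993]
tool_rot: [[-0.231, 0.973, 0.001], [0.973, 0.231, -0.0], [-0.001, 0.001, -1.0]]
ft_force: [-0.3, 1.0, 0.6]
grip_width: 0.0512
gripper_force: 0.0
```

```bash
python3 look.py l2; python3 go.py .4315 .0485 .05 103.3
```

```text
(array([398.4, 202.2]), array([ 9.5, 75.5]), -76.8) n 897 zmed 0.0097 
(array([605.6, 254.4]), array([15.3, 46.2]), 83.7) n 674 zmed 0.0098 
(array([489. , 151.7]), array([42.9, 42.9]), 15.3) n 1422 zmed 0.0274 
(array([448.7,  15.6]), array([74.9, 80.2]), 13.6) n 4151 zmed 0.0104 
(array([612.4,  20.7]), array([128. , 135.8]), -81.2) n 11310 zmed 0.0102 (array([570.8,  11.6]), array([12.5, 36.4]), 9.0)
(array([ 492.7, -159.1]), array([45.6, 46.7]), 52.9) n 1146 zmed 0.024 
shift cm [ 1.91  0.28 14.91] turn [ 0.   0.  -0.1] rows 3.6
t 23.5167 q6 -25.1 q1 -11.8 pos [0.4331 0.0293 0.1992] F [-0.2 -0.4 -0. ] w 0.0517 gf 0.0 qv 1.05
```

```bash
python3 go.py .4493 .016 .05 103.6
```

```text
shift cm [-1.66  1.27 14.92] turn [ 0.   0.  -0.4] rows 3.6
t 23.5167 q6 -25.1 q1 -11.8 pos [0.4331 0.0293 0.1992] F [-0.2 -0.4 -0. ] w 0.0517 gf 0.0 qv 1.05
```

Call:
jog_arm:
  targets:
    - [-1.7, 1.3, 4, 0, 0, 0]
    - [-1.7, 1.3, 8, 0, 0, 0]
    - [-1.7, 1.3, 12, 0, 0, -0.4]
    - [-1.7, 1.3, 14.5, 0, 0, -0.4]
    - [-1.7, 1.3, 14.5, 0, 0, -0.4]
    - [-1.7, 1.3, 14.5, 0, 0, -0.4]

```text
time_s: 24.02
position: [0.4493, 0.0155, 0.0538]
tool_rot: [[-0.234, 0.972, -0.002], [0.972, 0.234, 0.0], [0.001, -0.002, -1.0]]
ft_force: [0.5, -0.5, 0.4]
grip_width: 0.0513
gripper_force: 0.0
```

```bash
python3 go.py .4493 .016 .018 103.6
```

```text
shift cm [0.05 0.02 3.58] turn [-0.1 -0.1 -0.1] rows 0.9
t 24.0167 q6 -26.7 q1 -13.2 pos [0.4493 0.0155 0.0538] F [ 0.5 -0.5  0.4] w 0.0513 gf 0.0 qv 3.09
```

Call:
jog_arm:
  targets:
    - [0, 0, 1.5, 0, 0, 0]
    - [0, 0, 2.8, 0, 0, 0]
    - [0, 0, 3.3, 0, 0, 0]
    - [0, 0, 3.5, 0, 0, 0]

```text
time_s: 24.35
position: [0.45, 0.016, 0.02]
tool_rot: [[-0.235, 0.972, 0.002], [0.972, 0.235, -0.0], [-0.001, 0.002, -1.0]]
ft_force: [0.2, 0.3, 0.3]
grip_width: 0.0511
gripper_force: 0.0
```

Call:
jog_arm:
  targets:
    - [0, 0, 0, 0, 0, 0]
    - [0, 0, 0, 0, 0, 0]
    - [0, 0, 0, 0, 0, 0]
    - [0, 0, 0, 0, 0, 0]
    - [0, 0, 0, 0, 0, 0]
  hand: 0
  newtons: 60

```text
time_s: 24.77
position: [0.4499, 0.0164, 0.0203]
tool_rot: [[-0.235, 0.972, 0.002], [0.972, 0.235, -0.001], [-0.001, 0.002, -1.0]]
ft_force: [-0.7, -0.8, 7.2]
grip_width: 0.021
gripper_force: 59.6
```

Call:
jog_arm:
  targets:
    - [0, 0, -1, 0, 0, 0]
    - [0, 0, -4, 0, 0, 0]
    - [0, 0, -8, 0, 0, 0]
    - [0, 0, -10, 0, 0, 0]
    - [0, 0, -10, 0, 0, 0]
    - [0, 0, -10, 0, 0, 0]

```text
time_s: 25.27
position: [0.4493, 0.0166, 0.1199]
tool_rot: [[-0.235, 0.972, 0.002], [0.972, 0.235, -0.001], [-0.001, 0.002, -1.0]]
ft_force: [0.6, -0.1, -2.5]
grip_width: 0.0208
gripper_force: 59.6
```

```bash
python3 tgt.py short -5 -6 115
```

```text
[ 0.5818  0.2966  0.115  79.6   ]
shift cm [24.1  19.47  0.5 ] turn [ 0.1  0.  24. ] rows 7.4
t 25.2667 q6 -26.6 q1 -13.0 pos [0.4493 0.0166 0.1199] F [ 0.6 -0.1 -2.5] w 0.0208 gf 59.6 qv 2.39
```

Call:
jog_arm:
  targets:
    - [3, 2.4, 0.5, 0, 0, 3]
    - [6, 4.9, 0.5, 0, 0, 7]
    - [9, 7.3, 0.5, 0, 0, 11]
    - [12, 9.7, 0.5, 0, 0, 15]
    - [15, 12.2, 0.5, 0, 0, 19]
    - [18, 14.6, 0.5, 0, 0, 24]
    - [21, 17, 0.5, 0, 0, 24]
    - [24.1, 19.5, 0.5, 0, 0, 24]

```text
time_s: 25.93
position: [0.5816, 0.2982, 0.1116]
tool_rot: [[0.181, 0.983, -0.004], [0.984, -0.181, -0.001], [-0.002, -0.004, -1.0]]
ft_force: [1.1, -0.5, -2.1]
grip_width: 0.0209
gripper_force: 59.6
```

Call:
jog_arm:
  targets:
    - [0, 0, 2, 0, 0, 0]
    - [0, 0, 4, 0, 0, 0]
    - [0, 0, 5.5, 0, 0, 0]
    - [0, 0, 5.5, 0, 0, 0]
    - [0, 0, 5.5, 0, 0, 0]

```text
time_s: 26.35
position: [0.5811, 0.2963, 0.0571]
tool_rot: [[0.181, 0.984, -0.004], [0.984, -0.181, -0.001], [-0.002, -0.004, -1.0]]
ft_force: [-0.1, -0.3, -1.3]
grip_width: 0.0206
gripper_force: 59.6
```

```bash
python3 tgt.py short -5 -6 33
```

```text
[5.818e-01 2.966e-01 3.300e-02 7.960e+01]
shift cm [0.04 0.07 2.41] turn [-0.2  0.1 -0. ] rows 0.6
t 26.35 q6 27.0 q1 16.6 pos [0.5811 0.2963 0.0571] F [-0.1 -0.3 -1.3] w 0.0206 gf 59.6 qv 2.23
```

Call:
jog_arm:
  targets:
    - [0, 0, 1.5, 0, 0, 0]
    - [0, 0, 2.4, 0, 0, 0]
    - [0, 0, 2.7, 0, 0, 0]
    - [0, 0, 2.9, 0, 0, 0]
    - [0, 0, 2.9, 0, 0, 0]
    - [0, 0, 2.9, 0, 0, 0]

```text
time_s: 26.85
position: [0.5824, 0.2967, 0.0307]
tool_rot: [[0.181, 0.984, 0.001], [0.984, -0.181, 0.0], [0.001, 0.001, -1.0]]
ft_force: [0.0, 0.0, -2.0]
grip_width: 0.0205
gripper_force: 59.7
```

Call:
jog_arm:
  targets:
    - [0, 0.2, 0, 0, 0, 0]
    - [0, 0.4, 0, 0, 0, 0]
    - [0, 0.6, 0, 0, 0, 0]
    - [0, 0.8, 0, 0, 0, 0]
    - [0, 0.8, 0, 0, 0, 0]

```text
time_s: 27.27
position: [0.5871, 0.2958, 0.0306]
tool_rot: [[0.18, 0.984, -0.007], [0.984, -0.18, 0.0], [-0.001, -0.007, -1.0]]
ft_force: [-15.6, 1.8, 9.7]
grip_width: 0.0209
gripper_force: 61.1
```

Call:
jog_arm:
  targets:
    - [0.2, 0, 0, 0, 0, 0]
    - [0.4, 0, 0, 0, 0, 0]
    - [0.6, 0, 0, 0, 0, 0]
    - [0.8, 0, 0, 0, 0, 0]
    - [0.9, 0, 0, 0, 0, 0]
    - [0.9, 0, 0, 0, 0, 0]

```text
time_s: 27.77
position: [0.5883, 0.3024, 0.0306]
tool_rot: [[0.18, 0.984, -0.009], [0.984, -0.18, -0.005], [-0.006, -0.008, -1.0]]
ft_force: [-17.7, -9.9, 12.9]
grip_width: 0.0205
gripper_force: 61.7
```

```bash
python3 tgt.py short 0 0 30
```

```text
[5.878e-01 3.016e-01 3.000e-02 7.960e+01]
shift cm [-0.08 -0.03  0.06] turn [-0.4  0.3  0. ] rows 0.1
t 27.7667 q6 27.4 q1 17.0 pos [0.5883 0.3024 0.0306] F [-17.7  -9.9  12.9] w 0.0205 gf 61.7 qv 0.42
```

Contact in both directions; press a little more along the side stop, relax, release, check.

Call:
jog_arm:
  targets:
    - [0.1, 0, 0, 0, 0, 0]
    - [0.2, 0, 0, 0, 0, 0]
    - [0.3, 0, 0, 0, 0, 0]
    - [0.3, 0, 0, 0, 0, 0]

```text
time_s: 28.1
position: [0.5883, 0.3025, 0.0307]
tool_rot: [[0.181, 0.983, -0.011], [0.983, -0.181, -0.01], [-0.012, -0.009, -1.0]]
ft_force: [-21.8, -24.6, 18.0]
grip_width: 0.0208
gripper_force: 62.4
```

Call:
jog_arm:
  targets:
    - [-0.2, -0.2, 0, 0, 0, 0]
    - [-0.4, -0.3, 0, 0, 0, 0]
    - [-0.4, -0.3, 0, 0, 0, 0]

```text
time_s: 28.35
position: [0.5881, 0.3024, 0.0304]
tool_rot: [[0.181, 0.983, -0.001], [0.983, -0.181, -0.002], [-0.002, -0.001, -1.0]]
ft_force: [-3.7, -6.2, 3.2]
grip_width: 0.0209
gripper_force: 60.4
```

Call:
jog_arm:
  targets:
    - [0, 0, 0, 0, 0, 0]
    - [0, 0, 0, 0, 0, 0]
    - [0, 0, 0, 0, 0, 0]
    - [0, 0, -2, 0, 0, 0]
    - [0, 0, -6, 0, 0, 0]
    - [0, 0, -10, 0, 0, 0]
    - [0, 0, -13, 0, 0, 0]
    - [0, 0, -13, 0, 0, 0]
  hand: 0.45

```text
time_s: 29.02
position: [0.5909, 0.3048, 0.1678]
tool_rot: [[0.18, 0.984, 0.013], [0.984, -0.18, 0.004], [0.006, 0.012, -1.0]]
ft_force: [0.2, -0.4, 0.6]
grip_width: 0.0387
gripper_force: 0.0
```

```bash
python3 chk.py d3 short 1; python3 go.py .5293 .3125 .04 79.6
```

```text
plate rect (dock mm) ((-0.4657478332519531, 0.15055465698242188), (74.86886596679688, 77.61183166503906), 0.07265932112932205) z 20.1
rail face 37.2 slope 0.23 stop face 41.6
fin dock-frame ((-50.53269577026367, 1.0738906860351562), (36.224761962890625, 31.01258659362793), 89.93170928955078)
shift cm [-0.35 -6.19 12.37] turn [ 0.4 -0.2  0. ] rows 3.3
t 29.0667 q6 27.5 q1 17.1 pos [0.5898 0.3044 0.1641] F [ 0.6 -0.6 -0.6] w 0.0385 gf 0.0 qv 4.95
```

View pics/d3c.png

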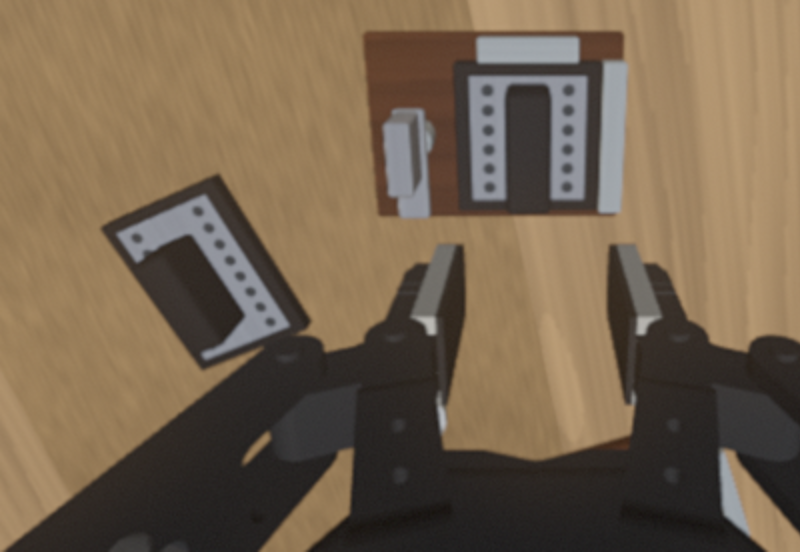

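The short plate sits flush against the rail (px 605,135) and the side stop (528,62). Its button on the left is still open, so I close it next.

Call:
jog_arm:
  targets:
    - [-0.3, -4, 2, 0, 0, 0]
    - [-0.3, -6.2, 5, 0, 0, 0]
    - [-0.3, -6.1, 9, 0, 0, 0]
    - [-0.3, -6.1, 11, 0, 0, 0]
    - [-0.3, -6.1, 12, 0, 0, 0]
    - [-0.3, -6.1, 12, 0, 0, 0]
    - [-0.3, -6.1, 12, 0, 0, 0]

```text
time_s: 29.65
position: [0.5284, 0.3118, 0.0403]
tool_rot: [[0.181, 0.984, 0.0], [0.984, -0.181, 0.0], [0.0, 0.0, -1.0]]
ft_force: [0.8, -0.1, 0.5]
grip_width: 0.0385
gripper_force: 0.0
```

```bash
python3 go.py .5293 .3125 .039 79.6
```

```text
shift cm [0.08 0.08 0.13] turn [ 0. -0. -0.] rows 0.0
t 29.65 q6 29.9 q1 19.5 pos [0.5284 0.3118 0.0403] F [ 0.8 -0.1  0.5] w 0.0385 gf 0.0 qv 1.65
```

Call:
jog_arm:
  targets:
    - [0.1, 0.1, 0.1, 0, 0, 0]
    - [0.1, 0.1, 0.1, 0, 0, 0]
    - [0.1, 0.1, 0.1, 0, 0, 0]
    - [0.1, 0.1, 0.1, 0, 0, 0]
    - [0.1, 0.1, 0.1, 0, 0, 0]
    - [0.1, 0.1, 0.1, 0, 0, 0]
  hand: 0
  newtons: 40

```text
time_s: 30.15
position: [0.5296, 0.3128, 0.0405]
tool_rot: [[0.181, 0.984, 0.002], [0.984, -0.181, 0.001], [0.001, 0.002, -1.0]]
ft_force: [-1.7, 0.3, 6.7]
grip_width: 0.0106
gripper_force: 42.0
```

Call:
jog_arm:
  targets:
    - [0, 0, 0, 0, 0, -7]
    - [0, 0, 0, 0, 0, -14]
    - [0, 0, 0, 0, 0, -21]
    - [0, 0, 0, 0, 0, -28]
    - [0, 0, 0, 0, 0, -35]
    - [0, 0, 0, 0, 0, -42]
    - [0, 0, 0, 0, 0, -49]
    - [0, 0, 0, 0, 0, -56]

```text
time_s: 30.82
position: [0.529, 0.3127, 0.0405]
tool_rot: [[-0.719, 0.695, 0.001], [0.695, 0.719, 0.001], [-0.0, 0.001, -1.0]]
ft_force: [-4.4, -0.9, 8.5]
grip_width: 0.011
gripper_force: 42.3
```

Call:
jog_arm:
  targets:
    - [0, 0, 0, 0, 0, -7]
    - [0, 0, 0, 0, 0, -14]
    - [0, 0, 0, 0, 0, -21]
    - [0, 0, 0, 0, 0, -28]
    - [0, 0, 0, 0, 0, -35]
    - [0, 0, 0, 0, 0, -35]
    - [0, 0, 0, 0, 0, -35]

```text
time_s: 31.4
position: [0.5287, 0.3123, 0.0405]
tool_rot: [[-0.986, 0.164, -0.0], [0.164, 0.986, 0.0], [0.0, 0.0, -1.0]]
ft_force: [-5.4, -1.3, 9.0]
grip_width: 0.0109
gripper_force: 42.7
```

```bash
python3 go.py .5293 .3125 .038 169.6
```

```text
shift cm [-0.05  0.03  0.25] turn [ 0. -0.  1.] rows 0.1
t 31.4 q6 -61.0 q1 19.5 pos [0.5287 0.3123 0.0405] F [-5.4 -1.3  9. ] w 0.0109 gf 42.7 qv 0.9
```

Call:
jog_arm:
  targets:
    - [0, 0, 0, 0, 0, 0]
    - [0, 0, 0, 0, 0, 0]
    - [0, 0, 0, 0, 0, 0]
    - [0, 0, -4, 0, 0, 0]
    - [0, 0, -8, 0, 0, 7]
    - [0, 0, -12, 0, 0, 14]
    - [0, 0, -16, 0, 0, 21]
    - [0, 0, -16, 0, 0, 28]
  hand: 0.6

```text
time_s: 32.07
position: [0.5315, 0.3135, 0.2078]
tool_rot: [[-0.791, 0.612, 0.014], [0.612, 0.791, 0.005], [-0.008, 0.012, -1.0]]
ft_force: [0.9, 0.8, 0.9]
grip_width: 0.0508
gripper_force: 0.0
```

Call:
jog_arm:
  targets:
    - [0, 0, 0, 0, 0, 7]
    - [0, 0, 0, 0, 0, 14]
    - [0, 0, 0, 0, 0, 21]
    - [0, 0, 0, 0, 0, 28]
    - [0, 0, 0, 0, 0, 35]
    - [0, 0, 0, 0, 0, 39]
    - [0, 0, 0, 0, 0, 39]
    - [0, 0, 0, 0, 0, 39]

```text
time_s: 32.73
position: [0.5291, 0.3125, 0.199]
tool_rot: [[-0.237, 0.971, 0.0], [0.971, 0.237, -0.0], [-0.0, 0.0, -1.0]]
ft_force: [-0.7, -0.3, -0.0]
grip_width: 0.0512
gripper_force: 0.0
```

```bash
python3 chk.py d4 short; python3 go.py .389 .24 .20 102.7
```

```text
plate rect (dock mm) ((-0.6231155395507812, -0.21240615844726562), (78.30108642578125, 75.20313262939453), 89.98766326904297) z 20.1
rail face 36.8 slope 0.2 stop face 40.9
fin dock-frame ((-60.118507385253906, 6.24272346496582), (62.749725341796875, 33.057334899902344), 24.17941665649414)
shift cm [ -3.72 -15.33  -0.1 ] turn [0. 0. 1.] rows 3.8
t 32.7833 q6 5.8 q1 19.5 pos [0.529  0.3125 0.199 ] F [0.5 0.5 0.1] w 0.0511 gf 0.0 qv 0.33
```

Call:
jog_arm:
  targets:
    - [-3.7, -15.3, 0, 0, 0, 1]
    - [-3.7, -15.3, 0, 0, 0, 1]
    - [-3.7, -15.3, 0, 0, 0, 1]
    - [-3.7, -15.3, 0, 0, 0, 1]
    - [-3.7, -15.3, 0, 0, 0, 1]
    - [-3.7, -15.3, 0, 0, 0, 1]
    - [-3.7, -15.3, 0, 0, 0, 1]

```text
time_s: 33.37
position: [0.3898, 0.2408, 0.1995]
tool_rot: [[-0.219, 0.976, 0.001], [0.976, 0.219, 0.0], [0.0, 0.002, -1.0]]
ft_force: [0.5, 0.2, -0.5]
grip_width: 0.0509
gripper_force: 0.0
```

```bash
python3 look.py l3; python3 go.py .3893 .2508 .05 102.7
```

```text
(array([570.8, 307.5]), array([102.4, 136. ]), 79.4) n 10902 zmed 0.0199 (array([553.5, 307.4]), array([55.8, 86.1]), 79.2)
(array([387.1, 249.8]), array([ 75.2, 104.8]), 12.8) n 5749 zmed 0.0103 
(array([612.8,  -9.8]), array([ 48.9, 115.6]), 47.3) n 985 zmed 0.0104 (array([573.9,  20.9]), array([ 3.2, 19. ]), 17.8)
shift cm [ 0.99  0.13 14.93] turn [ 0.1 -0.  -0.1] rows 3.6
t 33.4167 q6 4.2 q1 16.8 pos [0.39   0.2409 0.1993] F [-0.2  0.1 -0.3] w 0.0512 gf 0.0 qv 0.9
```

Call:
jog_arm:
  targets:
    - [1, 0.1, 4, 0, 0, 0]
    - [1, 0.1, 8, 0, 0, 0]
    - [1, 0.1, 12, 0, 0, 0]
    - [1, 0.1, 14.5, 0, 0, 0]
    - [1, 0.1, 14.5, 0, 0, 0]
    - [1, 0.1, 14.5, 0, 0, 0]

```text
time_s: 33.92
position: [0.3884, 0.2508, 0.0536]
tool_rot: [[-0.218, 0.976, -0.002], [0.976, 0.218, -0.001], [-0.0, -0.002, -1.0]]
ft_force: [0.5, 1.0, 0.6]
grip_width: 0.0513
gripper_force: 0.0
```

```bash
python3 go.py .3887 .2506 .018 102.8
```

```text
shift cm [-0.02  0.04  3.56] turn [-0.1  0.  -0.2] rows 0.9
t 33.9167 q6 5.5 q1 18.1 pos [0.3884 0.2508 0.0536] F [0.5 1.  0.6] w 0.0513 gf 0.0 qv 3.12
```

Call:
jog_arm:
  targets:
    - [0, 0, 1.5, 0, 0, 0]
    - [0, 0, 2.8, 0, 0, 0]
    - [0, 0, 3.3, 0, 0, 0]
    - [0, 0, 3.5, 0, 0, 0]

```text
time_s: 34.25
position: [0.3888, 0.2509, 0.0199]
tool_rot: [[-0.218, 0.976, 0.002], [0.976, 0.218, 0.001], [0.0, 0.002, -1.0]]
ft_force: [-0.0, -0.3, -0.2]
grip_width: 0.0512
gripper_force: 0.0
```

Call:
jog_arm:
  targets:
    - [0, 0, 0, 0, 0, 0]
    - [0, 0, 0, 0, 0, 0]
    - [0, 0, 0, 0, 0, 0]
    - [0, 0, 0, 0, 0, 0]
    - [0, 0, 0, 0, 0, 0]
  hand: 0
  newtons: 60

```text
time_s: 34.67
position: [0.3886, 0.2508, 0.0203]
tool_rot: [[-0.218, 0.976, 0.002], [0.976, 0.218, 0.001], [0.0, 0.003, -1.0]]
ft_force: [0.2, -0.5, 7.3]
grip_width: 0.0208
gripper_force: 59.7
```

Call:
jog_arm:
  targets:
    - [0, 0, -1, 0, 0, 0]
    - [0, 0, -4, 0, 0, 0]
    - [0, 0, -8, 0, 0, 0]
    - [0, 0, -10, 0, 0, 0]
    - [0, 0, -10, 0, 0, 0]
    - [0, 0, -10, 0, 0, 0]

```text
time_s: 35.17
position: [0.3879, 0.2506, 0.1198]
tool_rot: [[-0.218, 0.976, 0.002], [0.976, 0.218, 0.001], [0.0, 0.002, -1.0]]
ft_force: [-0.2, -0.5, -3.2]
grip_width: 0.0208
gripper_force: 59.5
```

```bash
python3 tgt.py middle -5 -6 115
```

```text
[6.269e-01 1.410e-02 1.150e-01 9.860e+01]
shift cm [-28.29  18.16   0.51] turn [ 0.1 -0.   4. ] rows 8.1
t 35.1667 q6 5.5 q1 18.1 pos [0.3879 0.2506 0.1198] F [-0.2 -0.5 -3.2] w 0.0208 gf 59.5 qv 2.54
```

Call:
jog_arm:
  targets:
    - [-3.5, 2.3, 0.5, 0, 0, 1]
    - [-7, 4.6, 0.5, 0, 0, 2]
    - [-10.6, 6.8, 0.5, 0, 0, 3]
    - [-14.1, 9.1, 0.5, 0, 0, 4]
    - [-17.7, 11.4, 0.5, 0, 0, 4]
    - [-21.2, 13.6, 0.5, 0, 0, 4]
    - [-24.8, 15.9, 0.5, 0, 0, 4]
    - [-28.3, 18.2, 0.5, 0, 0, 4]

```text
time_s: 35.83
position: [0.6249, 0.0147, 0.1117]
tool_rot: [[-0.149, 0.989, -0.004], [0.989, 0.149, 0.001], [0.001, -0.004, -1.0]]
ft_force: [0.6, 0.7, -2.0]
grip_width: 0.0206
gripper_force: 59.4
```

Call:
jog_arm:
  targets:
    - [0, 0, 0, 0, 0, 0]
    - [0, 0, 2, 0, 0, 0]
    - [0, 0, 4, 0, 0, 0]
    - [0, 0, 5.5, 0, 0, 0]
    - [0, 0, 5.5, 0, 0, 0]
    - [0, 0, 5.5, 0, 0, 0]

```text
time_s: 36.33
position: [0.6237, 0.0166, 0.0573]
tool_rot: [[-0.149, 0.989, -0.004], [0.989, 0.149, 0.001], [0.001, -0.004, -1.0]]
ft_force: [0.7, -0.2, -1.7]
grip_width: 0.0207
gripper_force: 59.5
```

```bash
python3 tgt.py middle -5 -6 30
```

```text
[6.269e-01 1.410e-02 3.000e-02 9.860e+01]
shift cm [-0.3   0.28  2.73] turn [-0.2 -0.1 -0. ] rows 0.7
t 36.3333 q6 -17.9 q1 -9.3 pos [0.6237 0.0166 0.0573] F [ 0.7 -0.2 -1.7] w 0.0207 gf 59.5 qv 2.14
```

Call:
jog_arm:
  targets:
    - [-0.3, 0.3, 1.5, 0, 0, 0]
    - [-0.3, 0.3, 2.4, 0, 0, 0]
    - [-0.3, 0.3, 2.7, 0, 0, 0]
    - [-0.3, 0.3, 2.9, 0, 0, 0]
    - [-0.3, 0.3, 2.9, 0, 0, 0]
    - [-0.3, 0.3, 2.9, 0, 0, 0]

```text
time_s: 36.83
position: [0.6283, 0.014, 0.0307]
tool_rot: [[-0.15, 0.989, 0.001], [0.989, 0.15, -0.0], [-0.0, 0.001, -1.0]]
ft_force: [-0.0, -0.2, -2.5]
grip_width: 0.0209
gripper_force: 59.6
```

Call:
jog_arm:
  targets:
    - [0, 0.2, 0, 0, 0, 0]
    - [0, 0.4, 0, 0, 0, 0]
    - [0, 0.6, 0, 0, 0, 0]
    - [0, 0.8, 0, 0, 0, 0]
    - [0, 0.8, 0, 0, 0, 0]

```text
time_s: 37.25
position: [0.6319, 0.0145, 0.0306]
tool_rot: [[-0.151, 0.989, -0.011], [0.989, 0.151, -0.002], [0.0, -0.011, -1.0]]
ft_force: [-22.2, -4.9, 15.0]
grip_width: 0.0205
gripper_force: 61.9
```

Call:
jog_arm:
  targets:
    - [0.2, 0, 0, 0, 0, 0]
    - [0.4, 0, 0, 0, 0, 0]
    - [0.6, 0, 0, 0, 0, 0]
    - [0.8, 0, 0, 0, 0, 0]
    - [0.9, 0, 0, 0, 0, 0]
    - [0.9, 0, 0, 0, 0, 0]

```text
time_s: 37.75
position: [0.631, 0.0202, 0.0307]
tool_rot: [[-0.15, 0.989, -0.01], [0.989, 0.15, -0.007], [-0.005, -0.011, -1.0]]
ft_force: [-21.9, -20.7, 13.6]
grip_width: 0.0205
gripper_force: 61.7
```

```bash
python3 tgt.py middle 0 0 30
```

```text
[6.309e-01 2.080e-02 3.000e-02 9.860e+01]
shift cm [ 0.06 -0.    0.07] turn [-0.6  0.3  0. ] rows 0.1
t 37.75 q6 -17.1 q1 -8.7 pos [0.631  0.0202 0.0307] F [-21.9 -20.7  13.6] w 0.0205 gf 61.7 qv 0.22
```

Call:
jog_arm:
  targets:
    - [0.1, 0, 0, 0, 0, 0]
    - [0.2, 0, 0, 0, 0, 0]
    - [0.2, 0, 0, 0, 0, 0]

```text
time_s: 38.0
position: [0.6308, 0.0218, 0.0307]
tool_rot: [[-0.15, 0.989, -0.01], [0.989, 0.15, -0.007], [-0.006, -0.011, -1.0]]
ft_force: [-22.2, -22.7, 12.8]
grip_width: 0.0208
gripper_force: 61.9
```

Call:
jog_arm:
  targets:
    - [-0.2, -0.2, 0, 0, 0, 0]
    - [-0.4, -0.4, 0, 0, 0, 0]
    - [-0.4, -0.4, 0, 0, 0, 0]

```text
time_s: 38.25
position: [0.6305, 0.0208, 0.0304]
tool_rot: [[-0.149, 0.989, -0.001], [0.989, 0.149, -0.001], [-0.001, -0.001, -1.0]]
ft_force: [-4.9, -4.4, 3.2]
grip_width: 0.0206
gripper_force: 60.5
```

Call:
jog_arm:
  targets:
    - [0, 0, 0, 0, 0, 0]
    - [0, 0, 0, 0, 0, 0]
    - [0, 0, 0, 0, 0, 0]
    - [0, 0, -2, 0, 0, 0]
    - [0, 0, -6, 0, 0, 0]
    - [0, 0, -10, 0, 0, 0]
    - [0, 0, -13, 0, 0, 0]
    - [0, 0, -13, 0, 0, 0]
  hand: 0.45

```text
time_s: 38.92
position: [0.6338, 0.0215, 0.1674]
tool_rot: [[-0.15, 0.989, 0.013], [0.989, 0.15, -0.002], [-0.004, 0.012, -1.0]]
ft_force: [0.2, -0.9, 0.2]
grip_width: 0.0384
gripper_force: 0.0
```

```bash
python3 chk.py d5 middle 1; python3 go.py .572 .012 .04 98.6
```

```text
plate rect (dock mm) ((-0.4800453186035156, -0.47772979736328125), (102.95927429199219, 74.91697692871094), 89.9814224243164) z 20.1
rail face 37.3 slope -0.42 stop face 53.9
fin dock-frame ((-50.38167953491211, 1.0590686798095703), (35.09724044799805, 30.73999786376953), 89.8395767211914)
shift cm [-1.000e-02 -6.230e+00  1.233e+01] turn [0.4 0.1 0. ] rows 3.3
t 38.9667 q6 -17.4 q1 -8.7 pos [0.6326 0.0216 0.1638] F [ 0.6  0.9 -1.2] w 0.038 gf 0.0 qv 4.97
```

View pics/d5c.png

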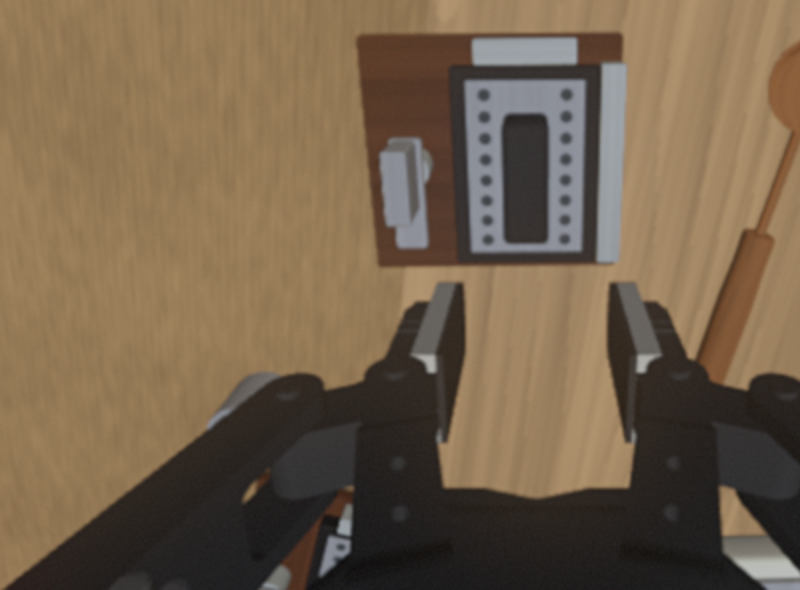

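The middle plate is flush with the rail (px 600,165) and the side stop (525,65). I close its button next.

Call:
jog_arm:
  targets:
    - [0, -4, 2, 0, 0, 0]
    - [0, -6.2, 5, 0, 0, 0]
    - [0, -6.1, 9, 0, 0, 0]
    - [0, -6.1, 11, 0, 0, 0]
    - [0, -6.1, 12, 0, 0, 0]
    - [0, -6.1, 12, 0, 0, 0]
    - [0, -6.1, 12, 0, 0, 0]

```text
time_s: 39.55
position: [0.5711, 0.0124, 0.0402]
tool_rot: [[-0.15, 0.989, -0.0], [0.989, 0.15, 0.0], [0.0, 0.0, -1.0]]
ft_force: [0.3, 0.3, 1.0]
grip_width: 0.0382
gripper_force: 0.0
```

```bash
python3 go.py .572 .012 .039 98.6
```

```text
shift cm [-0.05  0.08  0.12] turn [ 0. -0.  0.] rows 0.0
t 39.55 q6 -19.2 q1 -10.6 pos [0.5711 0.0124 0.0402] F [0.3 0.3 1. ] w 0.0382 gf 0.0 qv 1.64
```

Call:
jog_arm:
  targets:
    - [0, 0.1, 0.1, 0, 0, 0]
    - [0, 0.1, 0.1, 0, 0, 0]
    - [0, 0.1, 0.1, 0, 0, 0]
    - [0, 0.1, 0.1, 0, 0, 0]
    - [0, 0.1, 0.1, 0, 0, 0]
    - [0, 0.1, 0.1, 0, 0, 0]
  hand: 0
  newtons: 40

```text
time_s: 40.05
position: [0.5719, 0.0124, 0.0404]
tool_rot: [[-0.15, 0.989, 0.001], [0.989, 0.15, -0.001], [-0.001, 0.001, -1.0]]
ft_force: [-3.1, -0.4, 6.8]
grip_width: 0.0109
gripper_force: 41.3
```

Call:
jog_arm:
  targets:
    - [0, 0, 0, 0, 0, -7]
    - [0, 0, 0, 0, 0, -14]
    - [0, 0, 0, 0, 0, -21]
    - [0, 0, 0, 0, 0, -28]
    - [0, 0, 0, 0, 0, -35]
    - [0, 0, 0, 0, 0, -42]
    - [0, 0, 0, 0, 0, -49]
    - [0, 0, 0, 0, 0, -56]

```text
time_s: 40.72
position: [0.5712, 0.012, 0.0404]
tool_rot: [[-0.906, 0.423, -0.0], [0.423, 0.906, -0.001], [-0.0, -0.001, -1.0]]
ft_force: [-6.8, -3.9, 8.1]
grip_width: 0.0111
gripper_force: 41.6
```

Call:
jog_arm:
  targets:
    - [0, 0, 0, 0, 0, -7]
    - [0, 0, 0, 0, 0, -14]
    - [0, 0, 0, 0, 0, -21]
    - [0, 0, 0, 0, 0, -28]
    - [0, 0, 0, 0, 0, -35]
    - [0, 0, 0, 0, 0, -35]
    - [0, 0, 0, 0, 0, -35]

```text
time_s: 41.3
position: [0.5711, 0.0114, 0.0403]
tool_rot: [[-0.986, -0.167, -0.001], [-0.167, 0.986, -0.002], [0.001, -0.002, -1.0]]
ft_force: [-7.1, -6.3, 8.3]
grip_width: 0.0109
gripper_force: 41.7
```

```bash
python3 go.py .572 .012 .038 188.6
```

```text
shift cm [-0.1   0.04  0.23] turn [-0.1 -0.1  1. ] rows 0.1
t 41.3 q6 -110.2 q1 -10.7 pos [0.5711 0.0114 0.0403] F [-7.1 -6.3  8.3] w 0.0109 gf 41.7 qv 0.85
```

Call:
jog_arm:
  targets:
    - [0, 0, 0, 0, 0, 0]
    - [0, 0, 0, 0, 0, 0]
    - [0, 0, 0, 0, 0, 0]
    - [0, 0, -4, 0, 0, 0]
    - [0, 0, -8, 0, 0, 7]
    - [0, 0, -12, 0, 0, 14]
    - [0, 0, -16, 0, 0, 21]
    - [0, 0, -20, 0, 0, 28]
  hand: 0.6

```text
time_s: 41.97
position: [0.5714, 0.0128, 0.2414]
tool_rot: [[-0.947, 0.321, 0.001], [0.321, 0.947, 0.0], [-0.001, 0.0, -1.0]]
ft_force: [0.0, -0.5, 0.1]
grip_width: 0.051
gripper_force: 0.0
```

Call:
jog_arm:
  targets:
    - [0, 0, -2, 0, 0, 7]
    - [0, 0, -4, 0, 0, 14]
    - [0, 0, -6, 0, 0, 21]
    - [0, 0, -8, 0, 0, 28]
    - [0, 0, -8, 0, 0, 35]
    - [0, 0, -8, 0, 0, 42]
    - [0, 0, -8, 0, 0, 49]
    - [0, 0, -8, 0, 0, 56]

```text
time_s: 42.63
position: [0.5717, 0.0127, 0.3192]
tool_rot: [[-0.263, 0.965, 0.0], [0.965, 0.263, 0.0], [0.0, 0.0, -1.0]]
ft_force: [-0.4, -0.4, -0.4]
grip_width: 0.0511
gripper_force: 0.0
```

```bash
python3 go.py .44 .02 .32 95
```

```text
shift cm [  4.17 -12.51  -0.08] turn [ 0.  -0.  10.3] rows 3.2
t 42.6333 q6 -25.9 q1 -10.6 pos [0.5717 0.0127 0.3192] F [-0.4 -0.4 -0.4] w 0.0511 gf 0.0 qv 83.27
```

Call:
jog_arm:
  targets:
    - [4.2, -12.5, 0, 0, 0, 7]
    - [4.2, -12.5, 0, 0, 0, 10.3]
    - [4.2, -12.5, 0, 0, 0, 10.3]
    - [4.2, -12.5, 0, 0, 0, 10.3]
    - [4.2, -12.5, 0, 0, 0, 10.3]
    - [4.2, -12.5, 0, 0, 0, 10.3]
    - [4.2, -12.5, 0, 0, 0, 10.3]

```text
time_s: 43.22
position: [0.4412, 0.0191, 0.3191]
tool_rot: [[-0.092, 0.996, 0.001], [0.996, 0.092, 0.0], [-0.0, 0.001, -1.0]]
ft_force: [0.2, 0.0, -0.6]
grip_width: 0.0511
gripper_force: 0.0
```

```bash
sed -i 's/f=inn.*/f=inn\&(Z>53)\&(Z<60)\&(X<-35)\&(X>-85)\&(abs(Y)<25)/' chk.py
python3 chk.py f1 middle; python3 chk.py f2 long; python3 go.py .44 .30 .32 95
```

```text
plate rect (dock mm) ((-0.7326507568359375, -0.7372055053710938), (104.32674407958984, 75.43268585205078), 89.98545837402344) z 20.0
rail face 36.0 slope -1.0 stop face 52.1
fin dock-frame ((-60.43663787841797, 0.47275590896606445), (35.685237884521484, 12.047561645507812), 0.3009975850582123)
plate rect (dock mm) ((-11.165822982788086, 17.40935707092285), (55.74093246459961, 92.76244354248047), 0.12726359069347382) z 20.6
rail face  slope  stop face 64.6
fin dock-frame ((-60.64276885986328, -0.7799420356750488), (35.2889289855957, 12.72550106048584), 1.4978915452957153)
shift cm [27.98  2.48 -0.12] turn [-0.  -0.   0.3] rows 6.7
t 43.3167 q6 -18.3 q1 -13.0 pos [0.4411 0.0191 0.3187] F [ 0.2  0.4 -0.1] w 0.0511 gf 0.0 qv 0.38
```

View pics/f1.png

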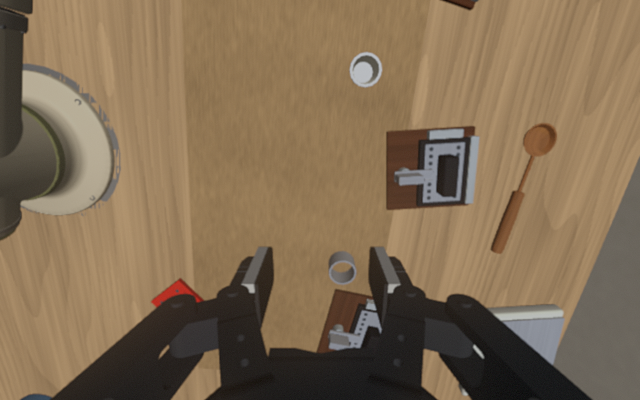

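The middle dock at (430,168) shows the plate seated and its button straight across. The long dock at (350,325) is partly hidden by the fingers, so I check the short and long docks from better viewpoints.

Call:
jog_arm:
  targets:
    - [28, 0, 0, 0, 0, 0]
    - [28, 0, 0, 0, 0, 0]
    - [28, 0, 0, 0, 0, 0]
    - [28, 0, 0, 0, 0, 0]
    - [28, 0, 0, 0, 0, 0]
    - [28, 0, 0, 0, 0, 0]
    - [28, 0, 0, 0, 0, 0]
    - [28, 0, 0, 0, 0, 0]

```text
time_s: 43.98
position: [0.4137, 0.3028, 0.318]
tool_rot: [[-0.098, 0.995, -0.002], [0.995, 0.098, 0.001], [0.001, -0.001, -1.0]]
ft_force: [-0.2, -0.1, 0.6]
grip_width: 0.0514
gripper_force: 0.0
```

```bash
python3 chk.py f3 short
```

```text
plate rect (dock mm) ((-0.6011581420898438, -0.34592437744140625), (78.60067749023438, 75.19160461425781), 89.92314147949219) z 19.9
rail face 37.2 slope -0.3 stop face 40.1
fin dock-frame ((-60.00236129760742, 0.7313237190246582), (12.028315544128418, 36.04245376586914), 89.6948471069336)
```

Call:
jog_arm:
  targets:
    - [-33, 0, 0, 0, 0, 0]
    - [-33, 0, 0, 0, 0, 0]
    - [-33, 0, 0, 0, 0, 0]
    - [-33, 0, 0, 0, 0, 0]
    - [-33, 0, 0, 0, 0, 0]
    - [-33, 0, 0, 0, 0, 0]
    - [-33, 0, 0, 0, 0, 0]
    - [-33, 0, 0, 0, 0, 0]

```text
time_s: 44.7
position: [0.4444, -0.0338, 0.319]
tool_rot: [[-0.091, 0.996, -0.0], [0.996, 0.091, -0.0], [-0.0, -0.0, -1.0]]
ft_force: [0.8, -0.3, 0.3]
grip_width: 0.0513
gripper_force: 0.0
```

Call:
jog_arm:
  targets:
    - [-24, 0, 0, 0, 0, 0]
    - [-24, 0, 0, 0, 0, 0]
    - [-24, 0, 0, 0, 0, 0]
    - [-24, 0, 0, 0, 0, 0]
    - [-24, 0, 0, 0, 0, 0]
    - [-24, 0, 0, 0, 0, 0]
    - [-24, 0, 0, 0, 0, 0]
    - [-24, 0, 0, 0, 0, 0]

```text
time_s: 45.37
position: [0.4662, -0.2717, 0.318]
tool_rot: [[-0.089, 0.996, -0.001], [0.996, 0.089, 0.001], [0.001, -0.001, -1.0]]
ft_force: [-0.0, 0.4, -0.3]
grip_width: 0.0514
gripper_force: 0.0
```

```bash
python3 go.py .44 -.27 .32 95; python3 chk.py f4 long; python3 -c "
from h import *
im=snap('scene','s_end'); a=im['frame'][90:330,180:500,::-1]; cv2.imwrite('pics/s_endc.png',cv2.resize(a,None,fx=2.4,fy=2.4))"
```

```text
shift cm [ 0.4  -2.59 -0.19] turn [-0.1 -0.1  0.1] rows 0.6
t 45.3667 q6 -47.9 q1 -42.8 pos [ 0.4662 -0.2717  0.318 ] F [-0.   0.4 -0.3] w 0.0514 gf 0.0 qv 2.86
plate rect (dock mm) ((-0.9445648193359375, -0.7566070556640625), (75.85462188720703, 129.42919921875), 0.0076563917100429535) z 20.1
rail face 36.7 slope 0.12 stop face 64.7
fin dock-frame ((-60.160545349121094, -0.25290918350219727), (35.70055389404297, 12.320627212524414), 0.6879655122756958)
```

View pics/s_endc.png

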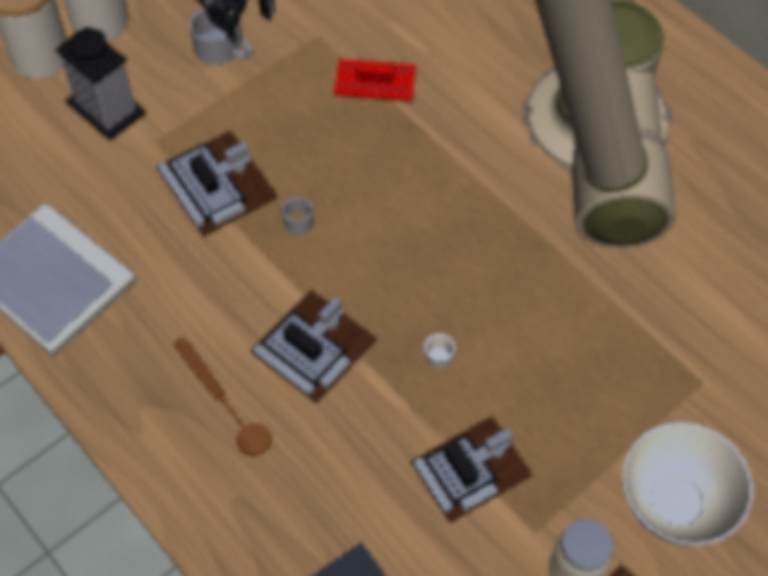

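The scene view shows all three plates seated in their docks at (205,172), (303,340) and (462,465). Their buttons lie across, and the other things are where they stood.

```bash
python3 -c "
from rig import env
print(env.close_job())"
```

```text
the job is handed in; nothing more can be done
None
```

All three plates are in their own docks, pushed home against both stops with the turnbuttons closed across them, and the job is handed in; its verdict was not shown.

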